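Empty the offcut tray and pin it locked

TASK

Put the bar end that was left on the table into the tipping tray with the others, then tip the tray so that all four slide into the scrap hopper and lower the tray level again without letting it slam. Then take the plain round-headed pin from the rack and lock the tray by pushing the pin fully home through the tray's eye and the lug below it; leave the other two pins, the tool holder and the oil bottle where they are.

Things in the scene. Friction and masses are not known exactly. Their poses are not given: they have to be found in the camera images.
- tray (a joint): tilt of the steel tipping tray about its hinge: 0 level (down, on its stop), positive (up to 1.35 rad) with the handle end raised so that it empties over the hinge end into the hopper; it falls back by itself when let go
- tray_floor (a point): middle of the tray's floor, inside 180 mm along x, 150 mm along y, 32 mm deep; axes of the tray: x to its open end, y along the hinge, z up. Hinge line: fixed, at floor level, 90 mm from here along x, 90 mm above the table; the hopper starts 20 mm before it. Walls 5 mm on both sides and the handle end. Three bar ends lie in the hinge half; the handle half (x from -90 to -8 mm) is empty
- tray_bar (a point): middle of the tray's bar handle, a round bar 12 mm thick, 120 mm long along the tray's y, 39 mm clear of the end wall; 230 mm from the hinge on the -x side, 30 mm above floor level; turns with the tray. Can be gripped from above with the fingers on its x sides; it turns between the fingers while the tray tips
- tray_eye (a point): centre of the eye at its upper face: a 20 mm hole, z its axis, through an ear plate (50 x 50 x 8 mm) on the tray's +y side, 130 mm from the hinge on the -x side, 105 mm off the tray's middle line, 94 mm above the table with the tray level. It then lies 2 mm above an equal hole through a 22 mm thick fixed lug, with free space below
- hopper_in (a point): middle of the hopper's floor, 6 mm above the table; open grey steel box, inside 228 mm along x (away from the tray) by 208 mm along y, walls 85 mm high at the tray's side and 145 to 165 mm high on the others
- lock_pin: the locking pin, dark steel, 108 mm long, origin at its tip, z up along it: 14 mm taper, shank 16 mm across to 60 mm, collar 32 mm across to 66 mm, then a plain round head 22 mm across to 108 mm to grip. Hangs upright by its collar in one of three 21 mm holes, 75 mm apart in a row, of a fixed wooden rack (250 x 60 mm, 66 mm high), tip 6 mm above the table
- ball_pin: another pin in the rack, with a ball head 34 mm across; not to be used
- block_pin: another pin in the rack, with a square block head 34 x 34 x 26 mm; not to be used
- stray_end: the bar end left on the table: a square aluminium bar end 60 x 34 x 34 mm, 0.13 to 0.27 kg; origin at its centre, x along its 60 mm length
- bar_end0: one of the three in the tray: a square aluminium bar end 60 x 34 x 34 mm, 0.13 to 0.27 kg; origin at its centre, x along its 60 mm length
- bar_end1: one of the three in the tray: a square aluminium bar end 60 x 34 x 34 mm, 0.13 to 0.27 kg; origin at its centre, x along its 60 mm length
- bar_end2: one of the three in the tray: a square aluminium bar end 60 x 34 x 34 mm, 0.13 to 0.27 kg; origin at its centre, x along its 60 mm length
- holder: bystander: a steel cone tool holder standing, 110 mm tall, 64 mm across
- oil: bystander: a grey oil bottle standing, 64 mm across, 170 mm tall

How it is judged:
By the outcome, as a careful person would: the job done as asked, in the order asked, and still so for the second after the job is handed in, with the robot touching nothing.
It also fails if it takes over 72 s, if anything falls off the work surface, if the arm or the gripper's body presses on something with over 40 N, if the wrist force passes 120 N, or if a joint passes its speed limit or range.

ROBOT

A 6-joint arm with a two-finger parallel gripper is mounted at the origin on the work surface. World frame = base frame: x ahead of the robot, y to its left, z up, the work surface at z = 0. Lengths are in m, angles in rad, forces in N, time in s.
With the tool pointing down it reaches from about 0.375 to 0.975 m from the base axis. Payload 3.8 kg.
Tool frame: the origin (TCP) lies midway between the tips of the shut fingers; the grasp point (between the pads) lies 19 mm behind it; x points along the fingers, z is the direction in which the jaws open and shut, and the axes are right-handed (so a half turn about x gives the same grasp; the last joint's range is limited). The gripper opens to 85 mm and grips with 20 to 120 N. Pads are 22 mm wide; open, the fingers measure 114 mm over their backs; the gripper's body (76 mm by 85 mm) begins 54 mm behind the grasp point. The pads swing forward as they close: fully open they stand 13 mm farther back than shut.
Start: joints at [1.189, 0.264, 1.604, -0, 1.274, -0.037], TCP at [0.228, 0.635, 0.231] pointing down, gripper open.
Joint ranges: [-2.63, 2.63], [-0.94, 2.18], [0.31, 2.57], [-1.31, 4.45], [0, 2.66], [-2.55, 2.55]. Speed limits (rad/s): [2.57, 2.57, 3.14, 3.14, 3.14, 3.14].

INTERFACE

Orientations are given as a rotation vector (axis times angle).
In Python, from workcell import * gives the robot as it stands. The module is installed in compiled form; this text tells all that it offers.
- The arm moves only by the tool carry_out, never from a script. Its arguments are lists of equal length, an entry for each row: "offset": the shift along the tool's x, y, z in cm, a list of three; "delta_rot": the turn, a rotation vector about the tool's x, y, z in degrees, a list of three. A call has exactly 5 rows; each row shifts and turns the commanded pose from where the row before left it, along the tool's axes as they then stand; what a row does not reach is not made up. A row lasts 1/12 s, in which the tool goes at most 41.7 mm and 7.16 degrees, less where a joint would pass 70% of its speed; a pose out of reach is approached as far as the arm can. A call is refused whole if a number of a shift passes 4.17 or a number of a turn 7.16, either way. A call with a gripper value outside its range is refused whole. "fingers" is the opening, from -1 (shut) to 1 (fully open), set as the call begins (left out, the last holds). The fingers move at their own pace and stop on an object; "newtons" is the grip in N (left out, the last holds). Time passes only in rows, so rows that do not move let the fingers close, or fill a call up. It gives the time, the measured TCP pose, the force and the opening at its end, in the units of the state.
- read_state(): the state, without advancing time (a new reading comes with each control period).
- read_camera(name): name is "scene" or "top" or "wrist"; returns (picture, depth): 420x560x3 uint8, red, green, blue; 420x560 float32, m along the optical axis (not along the pixel's ray), 0 where there is no reading.
- get_calibration(name): a dict with "fx", "fy", "cx", "cy" (pixels), "R" (3x3) and "t" (3): a world point X has camera coordinates R X + t; the wrist camera has in their place "mount" (4x4, takes a point from camera to tool coordinates, whose origin is the TCP and whose axes are the tool frame's). Camera axes: x right, y down, z forward; pixel columns grow to the right and rows downward; lengths in m; the calibration is good to about 2 mm. The wrist camera is an equidistant fisheye: a pixel r from the principal point sees the ray r / f radians off the axis. A picture is of the moment at which its call begins: read the wrist's pose just before it. get_calibration takes no time and is no camera call.
- finish_job(): hands the job in, once; it reports no verdict.
The state is a dict: "time": time; "q": joint angles; "joint_vel": joint speeds; "joint_torque": joint torques, N m; "tool_pos": TCP position; "tcp_rot": TCP orientation; "wrist_force": force on the tool from outside, world axes, zero at the start; "torque": the same for the moment, N m; "width": opening from 0.0 (shut) to 1.0 (fully open).
Only numpy, scipy, OpenCV 4.12 (cv2) and the standard library are available. Lean on these libraries where they do the work, as an engineer would, in place of code of your own. Each camera call takes 0.05 s, during which the arm holds its last target. There are 200 camera calls.

## Working session

There is one attempt and no reset: what is moved stays moved. The work goes in short steps, Python scripts to look and compute and a tool call to move; the robot and the scene stay as the last step left them, time stands still between calls to the robot, and variables do not carry over. Pictures are saved under pics/ and viewed, about 8 in all and at most 12, crops included, and the job is handed in when it is done.

Besides the shell and the picture viewer there is one more tool, called by a JSON object that holds its "fn" and its "kwargs", one argument or row to a line. carry_out: Moves the arm, as the interface text tells. Its arguments: {"type":"object","properties":{"offset":{"type":"array"},"delta_rot":{"type":"array"},"fingers":{"type":"number"},"newtons":{"type":"number"}},"required":["offset","delta_rot"]}

```bash
mkdir -p pics
cat > h.py <<'E'
from workcell import *
import numpy as np, cv2
from scipy.spatial.transform import Rotation as Ro
def snap(n):
    s=read_state(); im,d=read_camera(n); return s,im,d
def cloud(n,d):
    c=get_calibration(n); v,u=np.mgrid[0:420,0:560]
    P=np.stack([(u-c['cx'])/c['fx']*d,(v-c['cy'])/c['fy']*d,d],-1)
    W=(P-np.array(c['t']))@np.array(c['R']); W[d==0]=np.nan; return W
def st():
    s=read_state(); R=Ro.from_rotvec(s['tcp_rot']).as_matrix()
    print('t',round(s['time'],2),'p',np.round(s['tool_pos'],4),'R x',np.round(R[:,0],3),'z',np.round(R[:,2],3),'F',np.round(s['wrist_force'],1),'w',round(s['width'],3),'q',np.round(s['q'],2)); return s,R
E
python3 - <<'E'
from h import *
st()
for n in ['top','scene']:
    s,im,d=snap(n); np.savez(n,im=im,d=d); cv2.imwrite(f'pics/{n}0.png',cv2.resize(im[:,:,::-1],(784,588)))
    c=get_calibration(n); print(n,{k:np.round(np.array(v),3).tolist() for k,v in c.items()},(d>0).mean())
E
```

```text
t 0.0 p [0.2279 0.6346 0.23  ] R x [-0.001 -0.002 -1.   ] z [ 0.338  0.941 -0.002] F [ 0.9  0.4 -0.5] w 1.002 q [ 1.19  0.26  1.61 -0.    1.27 -0.04]
top {'fx': 389.455, 'fy': 389.455, 'cx': 276.268, 'cy': 212.205, 'R': [[-0.006, -1.0, 0.01], [-0.993, 0.005, -0.117], [0.117, -0.01, -0.993]], 't': [0.013, 0.607, 0.986]} 0.9959863945578231
scene {'fx': 416.896, 'fy': 416.896, 'cx': 282.313, 'cy': 212.847, 'R': [[0.142, 0.99, 0.012], [0.714, -0.094, -0.694], [-0.685, 0.108, -0.72]], 't': [-0.098, -0.354, 1.446]} 0.9960799319727891
```

View pics/top0.png

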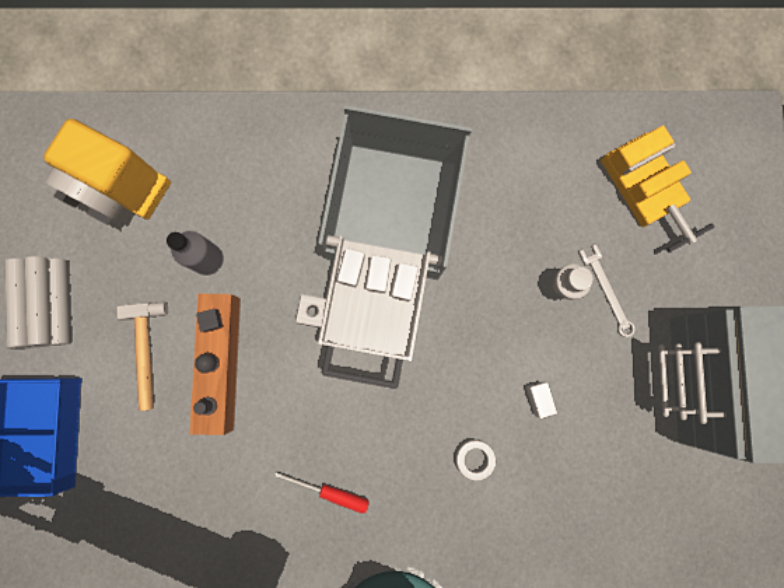

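View pics/scene0.png

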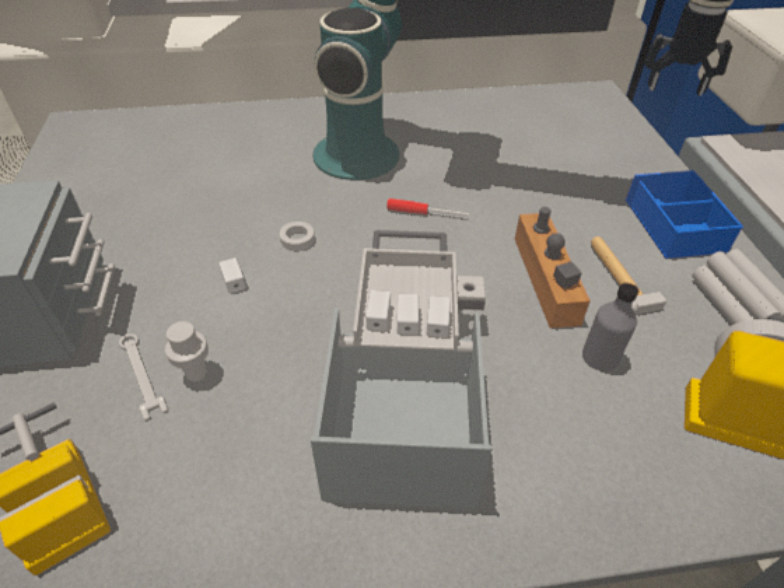

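Top view (784-wide picture): stray end is at about (541,400) and the tray floor at (375,300). The eye is at (312,310) and the bar handle at (362,382). The lock pin, with its small round head, is the rack's nearest at (205,405). The scene view agrees.

Run:
```python
from h import *
z=np.load('top.npz'); W=cloud('top',z['d']); im=z['im'].astype(int)
z2=np.load('scene.npz'); W2=cloud('scene',z2['d'])
def sel(W,c,r,lo,hi):
    m=(np.hypot(W[...,0]-c[0],W[...,1]-c[1])<r)&(W[...,2]>lo)&(W[...,2]<hi); return W[m]
px=lambda u,v:W[int(v/1.4),int(u/1.4)]
for n,u,v in [('stray',541,400),('floor',375,315),('earL',312,297),('bar',362,382),('pin',205,405),('ball',206,362),('block',209,320),('holder',574,280),('oil',178,241),('table',450,400)]: print(n,np.round(px(u,v),3))
def rect(P): 
    (c,s,a)=cv2.minAreaRect((P[:,:2]*1000).astype(np.float32)); return np.round(c,1),np.round(s,1),round(a,1),len(P),np.round(np.median(P[:,2]),4)
p=px(541,400)
for n,w in(('top',W),('scene',W2)):
    print(n,'stray',rect(sel(w,p,.05,.027,.045)))
    q=px(205,405); P=sel(w,q,.03,.100,.13); print('pin',P[:,:2].min(0),P[:,:2].max(0),P[:,2].max(),len(P))
    b=px(362,382); P=sel(w,b,.09,.11,.14); print('bar',rect(P),P.mean(0))
    # bar end tops in tray ~0.124 
    for u,v in[(350,267),(377,273),(405,281)]:
        print('end',rect(sel(w,px(u,v),.045,.117,.135)))
    e=px(312,297); P=sel(w,e,.05,.086,.1); print('ear',rect(P))
    r=px(206,385); print('rack',rect(sel(w,px(206,362),.16,.058,.072)))
```

```text
stray [ 0.417 -0.273  0.033]
floor [0.568 0.033 0.09 ]
earL [0.601 0.144 0.092]
bar [0.455 0.054 0.127]
pin [0.416 0.32  0.11 ]
ball [0.489 0.319 0.113]
block [0.562 0.32  0.102]
holder [ 0.626 -0.317  0.112]
oil [0.686 0.354 0.167]
table [ 0.415 -0.109 -0.001]
top stray (array([ 414.5, -277.6]), array([60.5, 34.7]), 14.5, 317, np.float64(0.0336))
pin [0.40212298 0.31643514] [0.4214461  0.33804045] 0.1169982180588893 80
bar (array([481.1,  49.2]), array([149.7,  58.2]), 79.3, 596, np.float64(0.1227)) [0.4770126  0.05178122 0.12256905]
end (array([648. ,  65.4]), array([72.6, 72.6]), 79.1, 497, np.float64(0.1232))
end (array([638.7,  27. ]), array([89.3, 60.9]), 77.2, 558, np.float64(0.1236))
end (array([626.2, -15.7]), array([79.5, 62.4]), 79.2, 517, np.float64(0.1233))
ear (array([584.3, 130.9]), array([58.4, 87.6]), 21.6, 441, np.float64(0.093))
rack (array([486.2, 325.6]), array([ 62.3, 249.6]), 88.7, 1961, np.float64(0.0656))
scene stray (array([ 415.4, -276.1]), array([61.8, 33.8]), 15.5, 222, np.float64(0.0347))
pin [0.39884829 0.31793488] [0.42196088 0.33940071] 0.11852182630445737 68
bar (array([481.6,  49.8]), array([149.3,  59. ]), 79.1, 637, np.float64(0.1219)) [0.48591603 0.04988391 0.12100233]
end (array([647.2,  65.6]), array([73.1, 70.6]), 77.7, 474, np.float64(0.1242))
end (array([639.5,  27.4]), array([88.9, 60.5]), 79.5, 508, np.float64(0.1244))
end (array([625.8, -15.9]), array([77.1, 64.9]), 80.9, 468, np.float64(0.1242))
ear (array([584.5, 132.6]), array([60.1, 86.4]), 20.4, 356, np.float64(0.0942))
rack (array([485.8, 326.9]), array([ 63.3, 254.4]), 88.3, 1075, np.float64(0.0668))
```

```bash
cat >> h.py <<'E'
def pose():
    s,R=st(); return np.array(s['tool_pos']),R
def down(yaw):  # tool x down, jaws along yaw (deg)
    c,s=np.cos(np.radians(yaw)),np.sin(np.radians(yaw)); return np.array([[0,-s,c],[0,c,s],[-1,0,0]])
def plan(wps,v=4.0,w=7.0,start=None):
    "wps: list of (pos, R)"; p,R=start or pose(); rows=[]
    for P,R1 in wps:
        P=np.array(P,float)
        rv=Ro.from_matrix(R.T@R1).as_rotvec(degrees=True)
        n=max(1,int(np.ceil(max(np.linalg.norm(P-p)*100/v,np.linalg.norm(rv)/w))))
        p0=p.copy(); 
        for i in range(n):
            o=np.round(R.T@((p0+(P-p0)*(i+1)/n)-p)*100,2); r=np.round(Ro.from_matrix(R.T@R1).as_rotvec(degrees=True)/(n-i),1)
            rows.append((o,r)); p=p+R@o/100; R=R@Ro.from_rotvec(r,degrees=True).as_matrix()
        rows.append(None)
    k=0
    out=[];
    for r in rows:
        if r is None: print('  -- wp reached after row',len(out)); continue
        out.append(r)
    for i in range(0,len(out),5):
        ch=out[i:i+5]+[(np.zeros(3),np.zeros(3))]*(5-len(out[i:i+5]))
        print('OFF',[a.round(2).tolist() for a,_ in ch],'ROT',[b.round(1).tolist() for _,b in ch])
E
cat > tray.py <<'E'
from h import *
for n in('top','scene'):
    z=np.load(n+'.npz'); W=cloud(n,z['d'])
    m=(abs(W[...,0]-.58)<.17)&(abs(W[...,1]-.035)<.14)&(W[...,2]>.116)&(W[...,2]<.135); P=W[m][:,:2]
    for yaw in(-10.8,):
        c,s=np.cos(np.radians(yaw)),np.sin(np.radians(yaw)); T=np.array([[c,s],[-s,c]])
        L=(P-[.57,.035])@T.T
        print(n,'x range',np.percentile(L[:,0],[.5,1,2]).round(4))
        side=L[(L[:,0]>-.09)&(L[:,0]<.04)]
        for sg in(1,-1):
            w=side[sg*side[:,1]>.068]; f=np.polyfit(w[:,0],w[:,1],1); print('wall',sg,np.degrees(np.arctan(f[0])).round(2),np.median(w[:,1]).round(4),len(w))
        ew=L[(abs(L[:,1])<.06)]; h=np.histogram(ew[:,0],np.arange(-.17,.15,.005)); print([(round(a*1000),int(b)) for b,a in zip(h[0],h[1]) if b>0])
        bar=ew[ew[:,0]<-.10]; f=np.polyfit(bar[:,1],bar[:,0],1); print('bar yaw err',np.degrees(np.arctan(f[0])).round(2),'mean',bar.mean(0))
E
python3 tray.py
python3 - <<'E'
from h import *
plan([((.48,.2,.25),down(10)),((.42,-.2,.2),down(-55)),((.415,-.277,.12),down(-75)),((.415,-.277,.004),down(-75))])
E
```

```text
top x range [-0.1186 -0.1182 -0.1173]
wall 1 0.92 0.078 114
wall -1 -0.83 -0.0763 109
[(-120, 88), (-115, 111), (-110, 68), (-105, 10), (-100, 10), (-95, 13), (-90, 11), (-85, 13), (-80, 9), (-75, 10), (-70, 73), (-65, 37), (30, 9), (35, 40), (40, 76), (45, 77), (50, 80), (55, 77), (60, 79), (65, 76), (70, 79), (75, 80), (80, 78), (85, 74), (90, 74), (95, 41), (100, 5)]
bar yaw err -0.14 mean [-0.11257188 -0.00022576]
scene x range [-0.1161 -0.1155 -0.1145]
wall 1 1.43 0.0791 88
wall -1 -1.02 -0.0747 87
[(-120, 25), (-115, 102), (-110, 93), (-105, 6), (-100, 5), (-95, 9), (-90, 4), (-85, 7), (-80, 6), (-75, 9), (-70, 86), (-65, 87), (30, 6), (35, 21), (40, 62), (45, 54), (50, 65), (55, 68), (60, 71), (65, 68), (70, 62), (75, 74), (80, 67), (85, 74), (90, 96), (95, 83), (100, 19)]
bar yaw err -0.31 mean [-0.11096767 -0.00130031]
t 0.1 p [0.2279 0.6347 0.2301] R x [-0.001 -0.002 -1.   ] z [ 0.338  0.941 -0.002] F [0.2 0.7 1. ] w 0.998 q [ 1.19  0.26  1.61  0.    1.27 -0.04]
  -- wp reached after row 13
  -- wp reached after row 24
  -- wp reached after row 27
  -- wp reached after row 
[... 552 characters left out ...]
.6, -0.0, 0.0], [4.7, -0.0, 0.0], [4.6, -0.1, 0.1], [5.9, 0.0, -0.0], [5.9, 0.0, -0.0]]
OFF [[0.45, -3.65, -0.43], [0.45, -3.68, -0.06], [0.46, -3.66, 0.32], [0.45, -3.61, 0.7], [0.46, -3.52, 1.06]] ROT [[5.9, 0.0, -0.0], [5.9, 0.0, -0.0], [5.9, 0.0, -0.0], [5.9, 0.0, -0.0], [5.9, 0.0, -0.0]]
OFF [[0.45, -3.4, 1.42], [0.45, -3.22, 1.76], [0.46, -3.03, 2.09], [0.45, -2.8, 2.39], [2.67, -1.61, 2.0]] ROT [[5.9, 0.0, -0.0], [5.9, 0.0, -0.0], [6.0, 0.0, -0.0], [5.9, 0.0, -0.0], [6.7, 0.0, -0.0]]
OFF [[2.66, -1.37, 2.18], [2.67, -1.1, 2.33], [3.87, -0.0, -0.0], [3.86, -0.01, -0.0], [3.87, 0.0, -0.0]] ROT [[6.7, 0.0, -0.0], [6.6, -0.0, -0.0], [0.0, -0.0, -0.0], [0.0, -0.0, -0.0], [0.0, -0.0, -0.0]]
```

{"fn": "carry_out", "kwargs": {
  "offset": [
    [-0.15,-2.96,-2.49],
    [-0.15,-3.14,-2.25],
    [-0.15,-3.32,-1.99],
    [-0.15,-3.46,-1.71],
    [-0.15,-3.59,-1.43]
  ],
  "delta_rot": [
    [4.6,0,0],
    [4.6,0,0],
    [4.6,0,0],
    [4.6,0,0],
    [4.6,0,0]
  ],
  "fingers": 1,
  "newtons": 60
}}

```text
time: 0.52
tool_pos: [0.3253, 0.4663, 0.2381]
tcp_rot: [-0.642, 1.475, 0.641]
wrist_force: [1.1, 0.5, 0.4]
width: 0.998
```

{"fn": "carry_out", "kwargs": {
  "offset": [
    [-0.15,-3.69,-1.14],
    [-0.15,-3.78,-0.83],
    [-0.15,-3.83,-0.53],
    [-0.15,-3.86,-0.21],
    [-0.15,-3.86,0.1]
  ],
  "delta_rot": [
    [4.7,0,0],
    [4.6,0,0],
    [4.7,0,0],
    [4.6,0,0],
    [4.7,0,0]
  ]
}}

```text
time: 0.93
tool_pos: [0.4223, 0.299, 0.246]
tcp_rot: [-0.325, 1.547, 0.325]
wrist_force: [1.5, -0.2, -0.0]
width: 0.997
```

{"fn": "carry_out", "kwargs": {
  "offset": [
    [-0.15,-3.84,0.41],
    [-0.15,-3.8,0.73],
    [-0.15,-3.73,1.03],
    [0.45,-3.49,-1.17],
    [0.45,-3.58,-0.81]
  ],
  "delta_rot": [
    [4.6,0,0],
    [4.7,0,0],
    [4.6,0,0],
    [5.9,0,0],
    [5.9,0,0]
  ]
}}

```text
time: 1.35
tool_pos: [0.4701, 0.1261, 0.2417]
tcp_rot: [0.028, 1.57, -0.028]
wrist_force: [0.1, -0.6, -0.4]
width: 1.001
```

{"fn": "carry_out", "kwargs": {
  "offset": [
    [0.45,-3.65,-0.43],
    [0.45,-3.68,-0.06],
    [0.45,-3.66,0.32],
    [0.45,-3.61,0.7],
    [0.45,-3.52,1.06]
  ],
  "delta_rot": [
    [5.9,0,0],
    [5.9,0,0],
    [5.9,0,0],
    [5.9,0,0],
    [5.9,0,0]
  ]
}}

```text
time: 1.77
tool_pos: [0.4411, -0.0554, 0.2188]
tcp_rot: [0.431, 1.528, -0.431]
wrist_force: [1.3, -0.9, 0.0]
width: 1.0
```

{"fn": "carry_out", "kwargs": {
  "offset": [
    [0.45,-3.4,1.42],
    [0.45,-3.22,1.76],
    [0.45,-3.03,2.09],
    [0.45,-2.8,2.39],
    [2.67,-1.61,2.0]
  ],
  "delta_rot": [
    [5.9,0,0],
    [5.9,0,0],
    [6,0,0],
    [5.9,0,0],
    [6.7,0,0]
  ]
}}

```text
time: 2.18
tool_pos: [0.4204, -0.2296, 0.1784]
tcp_rot: [0.841, 1.392, -0.842]
wrist_force: [1.7, -0.3, 0.6]
width: 0.999
```

{"fn": "carry_out", "kwargs": {
  "offset": [
    [2.66,-1.37,2.18],
    [2.67,-1.1,2.33],
    [0,0,0],
    [0,0,0],
    [0,0,0]
  ],
  "delta_rot": [
    [6.7,0,0],
    [6.6,0,0],
    [0,0,0],
    [0,0,0],
    [0,0,0]
  ]
}}

```text
time: 2.6
tool_pos: [0.4151, -0.2761, 0.1213]
tcp_rot: [1.014, 1.323, -1.013]
wrist_force: [-0.3, 0.3, 1.2]
width: 0.998
```

```bash
cat >> h.py <<'E'
def wcloud(s,d,shape=None):
    c=get_calibration('wrist'); M=np.array(c['mount']); v,u=np.mgrid[0:420,0:560]
    x,y=(u-c['cx'])/c['fx'],(v-c['cy'])/c['fy']; th=np.hypot(x,y); k=np.tan(th)/np.maximum(th,1e-9)
    P=np.stack([x*k*d,y*k*d,d],-1); P=P@M[:3,:3].T+M[:3,3]
    W=P@Ro.from_rotvec(s['tcp_rot']).as_matrix().T+np.array(s['tool_pos']); W[(d==0)|(th>1.45)]=np.nan; return W
def rect(P):
    (c,s,a)=cv2.minAreaRect((P[:,:2]*1000).astype(np.float32)); return np.round(c,1),np.round(s,1),round(a,1),len(P),np.round(np.median(P[:,2]),4)
E
python3 - <<'E'
from h import *
print(np.round(get_calibration('wrist')['mount'],3).tolist(),get_calibration('wrist')['fx'])
s,im,d=snap('wrist'); cv2.imwrite('pics/w1.png',im[:,:,::-1]); W=wcloud(s,d)
m=(np.hypot(W[...,0]-.415,W[...,1]+.277)<.05)&(W[...,2]>.027)&(W[...,2]<.042)
v,u=np.where(m); print(rect(W[m]),u.mean(),v.mean())
plan([((.415,-.277,.004),down(-75))])
E
```

```text
[[-0.001, -0.322, 0.947, -0.143], [0.001, -0.947, -0.322, 0.083], [1.0, 0.001, 0.002, 0.0], [0.0, 0.0, 0.0, 1.0]] 325.19226210127806
(array([ 415. , -278.1]), array([59.5, 34.3]), 15.8, 3307, np.float64(0.0344)) 282.42606592077414 217.9482915028727
t 2.65 p [ 0.4157 -0.2762  0.1221] R x [ 0.001 -0.    -1.   ] z [ 0.261 -0.965  0.001] F [ 0.3 -1.1  0. ] w 1.0 q [-0.64  0.03  2.09  0.    1.03  0.67]
  -- wp reached after row 3
OFF [[3.94, -0.03, 0.02], [3.93, -0.04, 0.02], [3.94, -0.03, 0.02], [0.0, 0.0, 0.0], [0.0, 0.0, 0.0]] ROT [[0.0, 0.0, -0.0], [0.1, 0.0, -0.0], [0.0, 0.0, -0.0], [0.0, 0.0, 0.0], [0.0, 0.0, 0.0]]
```

View pics/w1.png

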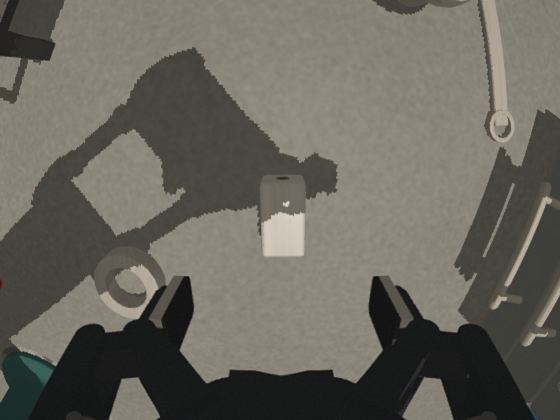

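The wrist view shows the stray at (283,218), square between the open fingers, and its position agrees with the top view to about 1 mm. Next I'll descend, grip and lift.

{"fn": "carry_out", "kwargs": {
  "offset": [
    [3.9,0,0.1],
    [3.9,0,0],
    [2.9,0,0],
    [1.0,0,0],
    [0,0,0]
  ],
  "delta_rot": [
    [0,0,0],
    [0,0,0],
    [0,0,0],
    [0,0,0],
    [0,0,0]
  ]
}}

```text
time: 3.07
tool_pos: [0.4143, -0.2754, 0.0028]
tcp_rot: [1.013, 1.327, -1.013]
wrist_force: [0.7, 0.3, -0.4]
width: 0.999
```

{"fn": "carry_out", "kwargs": {
  "offset": [
    [0,0,0],
    [0,0,0],
    [0,0,0],
    [0,0,0],
    [0,0,0]
  ],
  "delta_rot": [
    [0,0,0],
    [0,0,0],
    [0,0,0],
    [0,0,0],
    [0,0,0]
  ],
  "fingers": -1
}}

```text
time: 3.48
tool_pos: [0.4171, -0.2786, 0.0064]
tcp_rot: [1.013, 1.318, -1.013]
wrist_force: [-0.9, 1.3, 7.1]
width: 0.392
```

{"fn": "carry_out", "kwargs": {
  "offset": [
    [0,0,0],
    [0,0,0],
    [0,0,0],
    [-2,0,0],
    [-2,0,0]
  ],
  "delta_rot": [
    [0,0,0],
    [0,0,0],
    [0,0,0],
    [0,0,0],
    [0,0,0]
  ]
}}

```text
time: 3.9
tool_pos: [0.4141, -0.2765, 0.0438]
tcp_rot: [1.014, 1.325, -1.014]
wrist_force: [0.5, -0.7, -1.5]
width: 0.383
```

Run:
```python
from h import *
yaw=-10.7; 
def T(x,y): 
    a=np.radians(yaw); return np.array([.5967+np.cos(a)*x-np.sin(a)*y,.031+np.sin(a)*x+np.cos(a)*y])
g=T(-.049,0); print(g,T(-.14,0),T(-.04,.105))
J=yaw-90
plan([((.42,-.22,.19),down(-78)),((*g,.19),down(J)),((*g,.12),down(J))])
```

```text
[0.54855197 0.04009766] [0.45913421 0.05699333] [0.57689048 0.14160101]
t 3.9 p [ 0.4141 -0.2765  0.0438] R x [-0.003  0.002 -1.   ] z [ 0.259 -0.966 -0.003] F [ 0.5 -0.7 -1.5] w 0.383 q [-0.64  0.13  2.14 -0.    0.87  0.67]
  -- wp reached after row 4
  -- wp reached after row 12
  -- wp reached after row 14
OFF [[-3.65, 0.5, -1.34], [-3.65, 0.48, -1.34], [-3.66, 0.47, -1.35], [-3.65, 0.46, -1.35], [0.0, 2.25, -2.84]] ROT [[0.8, -0.0, 0.0], [0.7, -0.0, 0.0], [0.8, -0.1, 0.1], [0.7, -0.0, 0.0], [2.8, -0.0, 0.0]]
OFF [[0.0, 2.11, -2.95], [0.0, 1.96, -3.05], [0.0, 1.8, -3.15], [0.01, 1.65, -3.23], [-0.0, 1.48, -3.31]] ROT [[2.8, -0.0, 0.0], [2.9, -0.0, 0.0], [2.8, -0.0, 0.0], [2.9, -0.0, 0.0], [2.8, -0.0, 0.0]]
OFF [[-0.0, 1.32, -3.38], [-0.0, 1.15, -3.44], [3.5, 0.0, 0.0], [3.5, 0.0, 0.01], [0.0, 0.0, 0.0]] ROT [[2.9, -0.0, 0.0], [2.8, -0.0, 0.0], [0.0, -0.0, 0.0], [0.0, -0.0, 0.0], [0.0, 0.0, 0.0]]
```

{"fn": "carry_out", "kwargs": {
  "offset": [
    [-3.65,0.5,-1.34],
    [-3.65,0.48,-1.34],
    [-3.65,0.47,-1.35],
    [-3.65,0.46,-1.35],
    [0,2.25,-2.84]
  ],
  "delta_rot": [
    [0.8,0,0],
    [0.7,0,0],
    [0.8,0,0],
    [0.7,0,0],
    [2.8,0,0]
  ]
}}

```text
time: 4.32
tool_pos: [0.4405, -0.1919, 0.1993]
tcp_rot: [1.091, 1.264, -1.089]
wrist_force: [2.7, -0.9, -0.3]
width: 0.389
```

{"fn": "carry_out", "kwargs": {
  "offset": [
    [0,2.11,-2.95],
    [0,1.96,-3.05],
    [0,1.8,-3.15],
    [0,1.65,-3.23],
    [0,1.48,-3.31]
  ],
  "delta_rot": [
    [2.8,0,0],
    [2.9,0,0],
    [2.8,0,0],
    [2.9,0,0],
    [2.8,0,0]
  ]
}}

```text
time: 4.73
tool_pos: [0.5175, -0.0239, 0.1905]
tcp_rot: [1.275, 1.165, -1.274]
wrist_force: [0.6, -0.3, -2.0]
width: 0.389
```

{"fn": "carry_out", "kwargs": {
  "offset": [
    [0,1.32,-3.38],
    [0,1.15,-3.44],
    [0,0,0],
    [0,0,0],
    [0,0,0]
  ],
  "delta_rot": [
    [2.9,0,0],
    [2.8,0,0],
    [0,0,0],
    [0,0,0],
    [0,0,0]
  ]
}}

```text
time: 5.15
tool_pos: [0.5489, 0.0393, 0.19]
tcp_rot: [1.343, 1.116, -1.345]
wrist_force: [0.4, -0.7, -1.7]
width: 0.385
```

```bash
cat > wt.py <<'E'
# tray pose from the wrist camera
from h import *
import sys
def tray(s,im,d,yaw=-10.7):
    W=wcloud(s,d); a=np.radians(yaw); T=np.array([[np.cos(a),np.sin(a)],[-np.sin(a),np.cos(a)]])
    L=(W[...,:2]-[.5967,.031])@T.T; z=W[...,2]
    return W,L,z
if __name__=='__main__':
    s,im,d=snap('wrist'); cv2.imwrite(f'pics/{sys.argv[1]}.png',im[:,:,::-1]); np.savez(sys.argv[1],im=im,d=d,p=s['tool_pos'],r=s['tcp_rot'])
    st(); W,L,z=tray(s,im,d)
    m=(z>.114)&(z<.13)&(abs(L[...,1])<.055)&(L[...,0]<-.06)&(L[...,0]>-.2)
    h=np.histogram(L[m][:,0],np.arange(-.16,-.05,.002)); print('x hist',[(round(x*1000),int(n)) for n,x in zip(*h) if n>5])
    m=(z>.116)&(z<.13)&(abs(L[...,0])<.08)
    h=np.histogram(L[m][:,1],np.arange(-.1,.1,.002)); print('y hist',[(round(x*1000),int(n)) for n,x in zip(*h) if n>5])
E
python3 wt.py w2
```

```text
t 5.2 p [0.5488 0.0388 0.1899] R x [-0.001 -0.001 -1.   ] z [-0.185 -0.983  0.001] F [-0.3  0.2 -2.7] w 0.382 q [ 0.03  0.06  1.92 -0.    1.17  1.78]
x hist [(-102, 6), (-96, 9), (-94, 25), (-92, 70), (-90, 50)]
y hist [(-82, 54), (-80, 561), (-78, 598), (-76, 968), (-64, 45), (-62, 174), (-60, 255), (-58, 270), (-56, 269), (-54, 261), (-52, 275), (-50, 270), (-48, 274), (-46, 270), (-44, 274), (-42, 272), (-40, 276), (-38, 274), (-36, 280), (-34, 288), (-32, 303), (-30, 268), (-28, 40), (-16, 140), (-14, 277), (-12, 290), (-10, 306), (-8, 305), (-6, 276), (-4, 274), (-2, 276), (0, 321), (2, 320), (4, 275), (6, 275), (8, 275), (10, 282), (12, 329), (14, 292), (16, 256), (18, 75), (32, 158), (34, 301), (36, 287), (38, 283), (40, 280), (42, 271), (44, 274), (46, 270), (48, 277), (50, 258), (52, 274), (54, 255), (56, 266), (58, 261), (60, 254), (62, 256), (64, 220), (66, 110), (68, 11), (74, 959), (76, 594), (78, 551), (80, 39)]
```

View pics/w2.png

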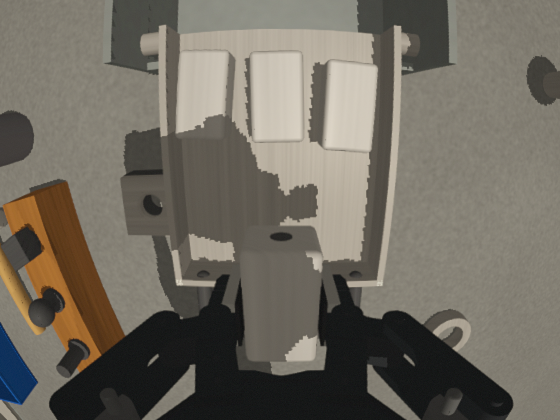

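The wrist view shows the stray held above the empty handle half. The three ends are at the hinge and the eye is at (152,204). The tray centre agrees to about 1 mm. I'll lower, release and lift.

{"fn": "carry_out", "kwargs": {
  "offset": [
    [3,0,0],
    [3,0,0],
    [2,0,0],
    [1,0,0],
    [0.3,0,0]
  ],
  "delta_rot": [
    [0,0,0],
    [0,0,0],
    [0,0,0],
    [0,0,0],
    [0,0,0]
  ]
}}

```text
time: 5.62
tool_pos: [0.5483, 0.038, 0.0964]
tcp_rot: [1.344, 1.116, -1.348]
wrist_force: [-1.0, 0.3, 2.2]
width: 0.384
```

{"fn": "carry_out", "kwargs": {
  "offset": [
    [0,0,0],
    [0,0,0],
    [0,0,0],
    [0,0,0],
    [0,0,0]
  ],
  "delta_rot": [
    [0,0,0],
    [0,0,0],
    [0,0,0],
    [0,0,0],
    [0,0,0]
  ]
}}

```text
time: 6.03
tool_pos: [0.5501, 0.0394, 0.098]
tcp_rot: [1.346, 1.115, -1.344]
wrist_force: [-0.6, 0.2, -2.4]
width: 0.387
```

Run:
```python
from h import *
st()
f=np.load('w2.npz'); s=dict(tool_pos=f['p'],tcp_rot=f['r']); W=wcloud(s,f['d']); im=f['im']
# dark hole in ear
g=cv2.cvtColor(im,cv2.COLOR_RGB2GRAY); print(g[198:212:2,138:168:2])
```

```text
t 6.03 p [0.5501 0.0394 0.098 ] R x [ 0.001  0.    -1.   ] z [-0.185 -0.983 -0.   ] F [-0.6  0.2 -2.4] w 0.387 q [ 0.03  0.15  2.   -0.    0.99  1.78]
[[ 88  84  82  47  34  34  36  65  66  69  75  87  88  88  92]
 [ 85  86  77  34  34  34  33  57  68  66  65  81  88  87  92]
 [ 87  84  74  35  34  33  35  39  64  66  62 117  91  91  92]
 [ 87  82  76  35  34  34  34  34  38  67  65  82  91  89  91]
 [ 85  80  77  36  36  37  36  34  36  36  55  73 102  86  90]
 [ 85  84  77  62  34  35  35  36  37  36  35  34  66  86  90]
 [ 86  86  78  79  43  35  36  36  36  37  35  34  78  87  89]]
```

{"fn": "carry_out", "kwargs": {
  "offset": [
    [0.2,0,0],
    [0,0,0],
    [0,0,0],
    [0,0,0],
    [0,0,0]
  ],
  "delta_rot": [
    [0,0,0],
    [0,0,0],
    [0,0,0],
    [0,0,0],
    [0,0,0]
  ],
  "fingers": 0.4
}}

```text
time: 6.45
tool_pos: [0.5497, 0.0395, 0.0954]
tcp_rot: [1.345, 1.115, -1.345]
wrist_force: [-0.3, -0.1, -0.3]
width: 0.703
```

{"fn": "carry_out", "kwargs": {
  "offset": [
    [0,0,0],
    [-1,0,0],
    [-3,0,0],
    [-4,0,0],
    [-3,0,0]
  ],
  "delta_rot": [
    [0,0,0],
    [0,0,0],
    [0,0,0],
    [0,0,0],
    [0,0,0]
  ]
}}

```text
time: 6.87
tool_pos: [0.5499, 0.0395, 0.2081]
tcp_rot: [1.345, 1.115, -1.344]
wrist_force: [1.0, 0.4, 1.0]
width: 0.698
```

Run:
```python
from h import *
plan([((.459,.057,.2),down(-10.7)),((.459,.057,.15),down(-10.7))])
```

```text
t 6.87 p [0.5499 0.0395 0.2081] R x [ 0.001  0.    -1.   ] z [-0.185 -0.983 -0.   ] F [1.  0.4 1. ] w 0.698 q [0.03 0.05 1.9  0.   1.2  1.78]
  -- wp reached after row 13
  -- wp reached after row 15
OFF [[0.06, -0.71, -0.0], [0.06, -0.71, -0.09], [0.07, -0.69, -0.17], [0.06, -0.66, -0.26], [0.06, -0.63, -0.33]] ROT [[-6.9, 0.0, -0.0], [-6.9, 0.0, -0.0], [-6.9, 0.0, -0.0], [-6.9, 0.0, -0.0], [-6.9, 0.0, -0.0]]
OFF [[0.06, -0.59, -0.41], [0.06, -0.53, -0.47], [0.06, -0.47, -0.53], [0.07, -0.41, -0.59], [0.06, -0.33, -0.63]] ROT [[-6.9, 0.0, -0.0], [-6.9, 0.0, -0.0], [-6.9, 0.0, -0.0], [-7.0, 0.0, -0.0], [-6.9, 0.0, -0.0]]
OFF [[0.06, -0.25, -0.66], [0.06, -0.16, -0.7], [0.06, -0.09, -0.7], [2.5, -0.0, 0.0], [2.5, -0.0, 0.0]] ROT [[-7.0, 0.0, -0.0], [-6.9, 0.0, -0.0], [-7.0, 0.1, -0.0], [0.0, -0.0, -0.0], [0.0, -0.0, -0.0]]
```

{"fn": "carry_out", "kwargs": {
  "offset": [
    [0.06,-0.71,0],
    [0.06,-0.71,-0.09],
    [0.06,-0.69,-0.17],
    [0.06,-0.66,-0.26],
    [0.06,-0.63,-0.33]
  ],
  "delta_rot": [
    [-6.9,0,0],
    [-6.9,0,0],
    [-6.9,0,0],
    [-6.9,0,0],
    [-6.9,0,0]
  ]
}}

```text
time: 7.28
tool_pos: [0.5145, 0.0463, 0.2033]
tcp_rot: [0.893, 1.379, -0.892]
wrist_force: [0.4, 0.2, -0.2]
width: 0.697
```

{"fn": "carry_out", "kwargs": {
  "offset": [
    [0.06,-0.59,-0.41],
    [0.06,-0.53,-0.47],
    [0.06,-0.47,-0.53],
    [0.06,-0.41,-0.59],
    [0.06,-0.33,-0.63]
  ],
  "delta_rot": [
    [-6.9,0,0],
    [-6.9,0,0],
    [-6.9,0,0],
    [-7,0,0],
    [-6.9,0,0]
  ]
}}

```text
time: 7.7
tool_pos: [0.4794, 0.0529, 0.2001]
tcp_rot: [0.427, 1.528, -0.427]
wrist_force: [-0.3, -0.2, 0.6]
width: 0.698
```

{"fn": "carry_out", "kwargs": {
  "offset": [
    [0.06,-0.25,-0.66],
    [0.06,-0.16,-0.7],
    [0.06,-0.09,-0.7],
    [0,0,0],
    [0,0,0]
  ],
  "delta_rot": [
    [-7,0,0],
    [-6.9,0,0],
    [-7,0,0],
    [0,0,0],
    [0,0,0]
  ]
}}

```text
time: 8.12
tool_pos: [0.4588, 0.057, 0.1982]
tcp_rot: [0.149, 1.565, -0.148]
wrist_force: [0.5, -0.0, 0.6]
width: 0.697
```

```bash
python3 wt.py w3
python3 - <<'E'
from h import *
from wt import tray
f=np.load('w3.npz'); s=dict(tool_pos=f['p'],tcp_rot=f['r']); W,L,z=tray(s,f['im'],f['d'])
m=(z>.11)&(z<.13)&(abs(L[...,1])<.05)&(L[...,0]<-.11)&(L[...,0]>-.17); print('bar',np.median(L[m],0),len(L[m]),np.percentile(L[m][:,0],[2,98]))
g=cv2.cvtColor(f['im'],cv2.COLOR_RGB2GRAY)
m=(abs(L[...,0]+.04)<.012)&(abs(L[...,1]-.105)<.012); v,u=np.where(m); print('eye px',u.min(),u.max(),v.min(),v.max())
E
```

```text
t 8.17 p [0.4592 0.0569 0.1982] R x [ 0.001  0.    -1.   ] z [ 0.982 -0.188  0.001] F [-0.3 -0.3 -0.9] w 0.705 q [ 0.07 -0.12  2.08 -0.    1.18  0.26]
x hist [(-148, 7), (-146, 370), (-144, 394), (-142, 383), (-140, 430), (-138, 418), (-136, 367), (-134, 19), (-132, 18), (-130, 14), (-128, 15), (-126, 10), (-124, 15), (-122, 13), (-120, 16), (-118, 13), (-116, 14), (-114, 13), (-112, 16), (-110, 14), (-108, 14), (-106, 13), (-104, 11), (-102, 9), (-100, 10), (-98, 7), (-96, 484), (-94, 366), (-92, 319), (-90, 28), (-80, 199), (-78, 127), (-76, 127), (-74, 110), (-72, 120), (-70, 114), (-68, 108), (-66, 116), (-64, 117), (-62, 118)]
y hist [(-82, 6), (-80, 171), (-78, 197), (-76, 592), (-74, 22), (-62, 47), (-60, 86), (-58, 111), (-56, 105), (-54, 104), (-52, 108), (-50, 109), (-48, 111), (-46, 112), (-44, 107), (-42, 111), (-40, 116), (-38, 111), (-36, 119), (-34, 109), (-32, 142), (-30, 204), (-28, 73), (-18, 26), (-16, 171), (-14, 269), (-12, 301), (-10, 301), (-8, 304), (-6, 309), (-4, 304), (-2, 312), (0, 307), (2, 320), (4, 304), (6, 323), (8, 311), (10, 333), (12, 346), (14, 373), (16, 349), (18, 171), (32, 20), (34, 72), (36, 128), (38, 132), (40, 136), (42, 142), (44, 140), (46, 132), (48, 142), (50, 141), (52, 140), (54, 139), (56, 144), (58, 140), (60, 139), (62, 141), (64, 143), (66, 115), (68, 44), (74, 180), (76, 457), (78, 456), (80, 19)]
bar [-0.13983506  0.00528916] 2160 [-0.14578629 -0.13424011]
eye px 365 423 70 101
```

View pics/w3.png

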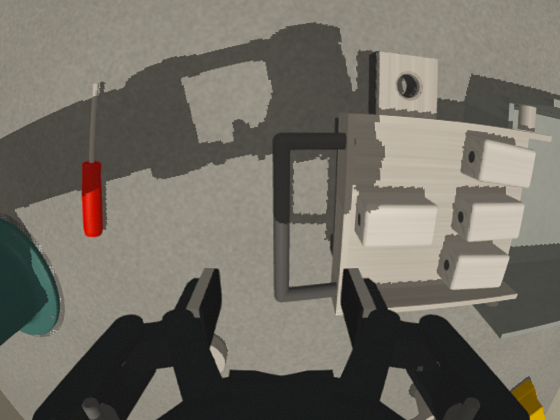

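The wrist view shows all four ends in the tray (centres about (395,222), (505,160), (490,220), (475,265)), the bar midway between the fingers, and the eye at (408,85). The bar x agrees to less than 1 mm. I'll narrow the fingers so they clear the end wall, then descend and grip.

{"fn": "carry_out", "kwargs": {
  "offset": [
    [1,0,0],
    [1,0,0],
    [1,0,0],
    [1,0,0],
    [1.7,0,0]
  ],
  "delta_rot": [
    [0,0,0],
    [0,0,0],
    [0,0,0],
    [0,0,0],
    [0,0,0]
  ],
  "fingers": -0.35
}}

```text
time: 8.58
tool_pos: [0.4593, 0.0569, 0.1399]
tcp_rot: [0.147, 1.565, -0.146]
wrist_force: [0.2, -0.4, 0.4]
width: 0.323
```

{"fn": "carry_out", "kwargs": {
  "offset": [
    [1.5,0,0],
    [1.5,0,0],
    [1,0,0],
    [0,0,0],
    [0,0,0]
  ],
  "delta_rot": [
    [0,0,0],
    [0,0,0],
    [0,0,0],
    [0,0,0],
    [0,0,0]
  ]
}}

```text
time: 9.0
tool_pos: [0.4579, 0.0568, 0.0994]
tcp_rot: [0.146, 1.568, -0.147]
wrist_force: [0.1, 0.1, 1.3]
width: 0.327
```

{"fn": "carry_out", "kwargs": {
  "offset": [
    [0,0,0],
    [0,0,0],
    [0,0,0],
    [0,0,0],
    [0,0,0]
  ],
  "delta_rot": [
    [0,0,0],
    [0,0,0],
    [0,0,0],
    [0,0,0],
    [0,0,0]
  ],
  "fingers": -1
}}

```text
time: 9.42
tool_pos: [0.4592, 0.057, 0.1013]
tcp_rot: [0.146, 1.565, -0.146]
wrist_force: [-1.2, 0.9, 3.5]
width: 0.111
```

Run:
```python
from h import *
st()
b=lambda t:np.array([-.23*np.cos(t)+.03*np.sin(t),.23*np.sin(t)+.03*np.cos(t)])*100
def arc(th):
    th=np.array(th); P=np.array([b(t) for t in th]); D=np.diff(P,axis=0); acc=np.zeros(2); out=[]
    tot=P-P[0]; c=np.zeros(2)
    for q in tot[1:]:
        o=np.round(q-c,2); c=c+o; out.append([float(-o[1]),0,float(o[0])])
    for i in range(0,len(out),5): print(out[i:i+5],np.round(th[min(i+5,len(th)-1)],2))
u=np.linspace(0,1,31); arc(1.25*(3*u**2-2*u**3)); print('down'); u=np.linspace(0,1,36); arc(1.25*(1-(3*u**2-2*u**3)))
```

```text
t 9.42 p [0.4592 0.057  0.1013] R x [ 0.001  0.    -1.   ] z [ 0.983 -0.185  0.001] F [-1.2  0.9  3.5] w 0.111 q [ 0.07 -0.02  2.18  0.    0.98  0.26]
[[-0.09, 0, 0.01], [-0.28, 0, 0.04], [-0.43, 0, 0.07], [-0.59, 0, 0.1], [-0.72, 0, 0.16]] 0.09
[[-0.85, 0, 0.2], [-0.94, 0, 0.28], [-1.03, 0, 0.34], [-1.1, 0, 0.43], [-1.14, 0, 0.52]] 0.32
[[-1.17, 0, 0.61], [-1.17, 0, 0.71], [-1.16, 0, 0.79], [-1.14, 0, 0.89], [-1.08, 0, 0.95]] 0.62
[[-1.02, 0, 1.03], [-0.95, 0, 1.07], [-0.87, 0, 1.11], [-0.77, 0, 1.13], [-0.68, 0, 1.13]] 0.93
[[-0.59, 0, 1.11], [-0.5, 0, 1.07], [-0.41, 0, 1.0], [-0.33, 0, 0.93], [-0.26, 0, 0.83]] 1.16
[[-0.19, 0, 0.71], [-0.14, 0, 0.58], [-0.1, 0, 0.43], [-0.05, 0, 0.27], [-0.02, 0, 0.09]] 1.25
down
[[0.01, 0, -0.07], [0.04, 0, -0.2], [0.07, 0, -0.32], [0.1, 0, -0.44], [0.14, 0, -0.54]] 1.18
[[0.18, 0, -0.63], [0.22, 0, -0.71], [0.28, 0, -0.79], [0.34, 0, -0.85], [0.4, 0, -0.9]] 1.0
[[0.46, 0, -0.94], [0.53, 0, -0.95], [0.61, 0, -0.97], [0.67, 0, -0.97], [0.73, 0, -0.95]] 0.76
[[0.8, 0, -0.93], [0.86, 0, -0.9], [0.9, 0, -0.85], [0.95, 0, -0.8], [0.97, 0, -0.74]] 0.49
[[1.0, 0, -0.68], [1.01, 0, -0.61], [1.0, 0, -0.54], [0.99, 0, -0.47], [0.96, 0, -0.41]] 0.25
[[0.92, 0, -0.34], [0.87, 0, -0.28], [0.81, 0, -0.23], [0.73, 0, -0.18], [0.64, 0, -0.14]] 0.07
[[0.55, 0, -0.11], [0.44, 0, -0.07], [0.32, 0, -0.05], [0.2, 0, -0.03], [0.07, 0, -0.0]] 0.0
```

Bar gripped (width 0.11). Raising in two batches, checking the force partway.

{"fn": "carry_out", "kwargs": {
  "offset": [
    [-0.09,0,0.01],
    [-0.28,0,0.04],
    [-0.43,0,0.07],
    [-0.59,0,0.1],
    [-0.72,0,0.16]
  ],
  "delta_rot": [
    [0,0,0],
    [0,0,0],
    [0,0,0],
    [0,0,0],
    [0,0,0]
  ]
}}

```text
time: 9.83
tool_pos: [0.4625, 0.0564, 0.1215]
tcp_rot: [0.146, 1.566, -0.146]
wrist_force: [5.0, 1.0, -7.3]
width: 0.112
```

{"fn": "carry_out", "kwargs": {
  "offset": [
    [-0.85,0,0.2],
    [-0.94,0,0.28],
    [-1.03,0,0.34],
    [-1.1,0,0.43],
    [-1.14,0,0.52]
  ],
  "delta_rot": [
    [0,0,0],
    [0,0,0],
    [0,0,0],
    [0,0,0],
    [0,0,0]
  ]
}}

```text
time: 10.25
tool_pos: [0.4794, 0.0531, 0.173]
tcp_rot: [0.146, 1.568, -0.146]
wrist_force: [2.1, 1.1, -8.4]
width: 0.115
```

{"fn": "carry_out", "kwargs": {
  "offset": [
    [-1.17,0,0.61],
    [-1.17,0,0.71],
    [-1.16,0,0.79],
    [-1.14,0,0.89],
    [-1.08,0,0.95]
  ],
  "delta_rot": [
    [0,0,0],
    [0,0,0],
    [0,0,0],
    [0,0,0],
    [0,0,0]
  ]
}}

```text
time: 10.67
tool_pos: [0.5163, 0.0461, 0.2304]
tcp_rot: [0.146, 1.573, -0.146]
wrist_force: [-6.1, 4.0, 0.2]
width: 0.118
```

{"fn": "carry_out", "kwargs": {
  "offset": [
    [-1.02,0,1.03],
    [-0.95,0,1.07],
    [-0.87,0,1.11],
    [-0.77,0,1.13],
    [-0.68,0,1.13]
  ],
  "delta_rot": [
    [0,0,0],
    [0,0,0],
    [0,0,0],
    [0,0,0],
    [0,0,0]
  ]
}}

```text
time: 11.08
tool_pos: [0.5709, 0.0358, 0.2768]
tcp_rot: [0.146, 1.57, -0.146]
wrist_force: [-9.7, 1.7, 11.2]
width: 0.112
```

{"fn": "carry_out", "kwargs": {
  "offset": [
    [-0.59,0,1.11],
    [-0.5,0,1.07],
    [-0.41,0,1.0],
    [-0.33,0,0.93],
    [-0.26,0,0.83]
  ],
  "delta_rot": [
    [0,0,0],
    [0,0,0],
    [0,0,0],
    [0,0,0],
    [0,0,0]
  ]
}}

```text
time: 11.5
tool_pos: [0.6213, 0.0262, 0.2972]
tcp_rot: [0.146, 1.565, -0.146]
wrist_force: [-3.1, 1.9, 8.1]
width: 0.115
```

{"fn": "carry_out", "kwargs": {
  "offset": [
    [-0.19,0,0.71],
    [-0.14,0,0.58],
    [-0.1,0,0.43],
    [-0.05,0,0.27],
    [-0.02,0,0.09]
  ],
  "delta_rot": [
    [0,0,0],
    [0,0,0],
    [0,0,0],
    [0,0,0],
    [0,0,0]
  ]
}}

```text
time: 11.92
tool_pos: [0.6425, 0.0221, 0.3018]
tcp_rot: [0.146, 1.563, -0.146]
wrist_force: [-3.5, 1.1, 4.9]
width: 0.116
```

{"fn": "carry_out", "kwargs": {
  "offset": [
    [0,0,0],
    [0,0,0],
    [0,0,0],
    [0,0,0],
    [0,0,0]
  ],
  "delta_rot": [
    [0,0,0],
    [0,0,0],
    [0,0,0],
    [0,0,0],
    [0,0,0]
  ]
}}

```text
time: 12.33
tool_pos: [0.6424, 0.0222, 0.3018]
tcp_rot: [0.146, 1.562, -0.146]
wrist_force: [-1.8, 1.2, 6.0]
width: 0.116
```

Run:
```python
from h import *
st()
s,im,d=snap('scene'); cv2.imwrite('pics/s2.png',cv2.resize(im[120:360,180:420,::-1],(600,600)))
```

```text
t 12.33 p [0.6424 0.0222 0.3018] R x [ 0.003 -0.001 -1.   ] z [ 0.983 -0.185  0.004] F [-1.8  1.2  6. ] w 0.116 q [-0.    0.17  1.59 -0.    1.38  0.18]
```

View pics/s2.png

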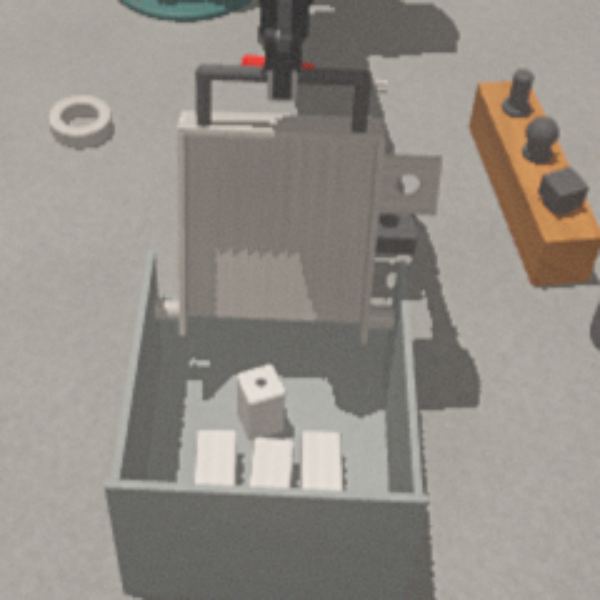

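The scene crop shows the tray empty and up. All four ends are in the hopper: three lying at (216,458), (270,462), (321,460) and one standing at (262,400). Lowering along the same arc.

{"fn": "carry_out", "kwargs": {
  "offset": [
    [0.01,0,-0.07],
    [0.04,0,-0.2],
    [0.07,0,-0.32],
    [0.1,0,-0.44],
    [0.14,0,-0.54]
  ],
  "delta_rot": [
    [0,0,0],
    [0,0,0],
    [0,0,0],
    [0,0,0],
    [0,0,0]
  ]
}}

```text
time: 12.8
tool_pos: [0.6276, 0.025, 0.2983]
tcp_rot: [0.146, 1.56, -0.146]
wrist_force: [-1.2, 1.5, 6.3]
width: 0.11
```

{"fn": "carry_out", "kwargs": {
  "offset": [
    [0.18,0,-0.63],
    [0.22,0,-0.71],
    [0.28,0,-0.79],
    [0.34,0,-0.85],
    [0.4,0,-0.9]
  ],
  "delta_rot": [
    [0,0,0],
    [0,0,0],
    [0,0,0],
    [0,0,0],
    [0,0,0]
  ]
}}

```text
time: 13.22
tool_pos: [0.5883, 0.0324, 0.2828]
tcp_rot: [0.146, 1.563, -0.146]
wrist_force: [-2.5, 1.1, 7.0]
width: 0.113
```

{"fn": "carry_out", "kwargs": {
  "offset": [
    [0.46,0,-0.94],
    [0.53,0,-0.95],
    [0.61,0,-0.97],
    [0.67,0,-0.97],
    [0.73,0,-0.95]
  ],
  "delta_rot": [
    [0,0,0],
    [0,0,0],
    [0,0,0],
    [0,0,0],
    [0,0,0]
  ]
}}

```text
time: 13.63
tool_pos: [0.5407, 0.0415, 0.2511]
tcp_rot: [0.146, 1.564, -0.146]
wrist_force: [-0.2, 1.3, 2.2]
width: 0.119
```

{"fn": "carry_out", "kwargs": {
  "offset": [
    [0.8,0,-0.93],
    [0.86,0,-0.9],
    [0.9,0,-0.85],
    [0.95,0,-0.8],
    [0.97,0,-0.74]
  ],
  "delta_rot": [
    [0,0,0],
    [0,0,0],
    [0,0,0],
    [0,0,0],
    [0,0,0]
  ]
}}

```text
time: 14.05
tool_pos: [0.4982, 0.0495, 0.2046]
tcp_rot: [0.146, 1.567, -0.146]
wrist_force: [1.9, 2.5, -3.3]
width: 0.115
```

{"fn": "carry_out", "kwargs": {
  "offset": [
    [1.0,0,-0.68],
    [1.01,0,-0.61],
    [1.0,0,-0.54],
    [0.99,0,-0.47],
    [0.96,0,-0.41]
  ],
  "delta_rot": [
    [0,0,0],
    [0,0,0],
    [0,0,0],
    [0,0,0],
    [0,0,0]
  ]
}}

```text
time: 14.47
tool_pos: [0.4725, 0.0542, 0.1552]
tcp_rot: [0.146, 1.566, -0.146]
wrist_force: [3.2, 2.1, -2.9]
width: 0.117
```

{"fn": "carry_out", "kwargs": {
  "offset": [
    [0.92,0,-0.34],
    [0.87,0,-0.28],
    [0.81,0,-0.23],
    [0.73,0,-0.18],
    [0.64,0,-0.14]
  ],
  "delta_rot": [
    [0,0,0],
    [0,0,0],
    [0,0,0],
    [0,0,0],
    [0,0,0]
  ]
}}

```text
time: 14.88
tool_pos: [0.4613, 0.0564, 0.1156]
tcp_rot: [0.146, 1.566, -0.146]
wrist_force: [0.6, 0.8, 1.0]
width: 0.111
```

{"fn": "carry_out", "kwargs": {
  "offset": [
    [0.55,0,-0.11],
    [0.44,0,-0.07],
    [0.32,0,-0.05],
    [0.2,0,-0.03],
    [0.07,0,0]
  ],
  "delta_rot": [
    [0,0,0],
    [0,0,0],
    [0,0,0],
    [0,0,0],
    [0,0,0]
  ]
}}

```text
time: 15.3
tool_pos: [0.4593, 0.0568, 0.1028]
tcp_rot: [0.146, 1.566, -0.146]
wrist_force: [-7.8, -1.1, 20.1]
width: 0.112
```

{"fn": "carry_out", "kwargs": {
  "offset": [
    [0,0,0],
    [0,0,0],
    [0,0,0],
    [0,0,0],
    [0,0,0]
  ],
  "delta_rot": [
    [0,0,0],
    [0,0,0],
    [0,0,0],
    [0,0,0],
    [0,0,0]
  ]
}}

```text
time: 15.72
tool_pos: [0.4592, 0.0568, 0.1028]
tcp_rot: [0.146, 1.565, -0.146]
wrist_force: [-5.6, -0.8, 14.3]
width: 0.114
```

Run:
```python
from h import *
st()
for n in('top','scene'):
    s,im,d=snap(n); W=cloud(n,d)
    a=np.radians(-10.7); T=np.array([[np.cos(a),np.sin(a)],[-np.sin(a),np.cos(a)]]); L=(W[...,:2]-[.5967,.031])@T.T; z=W[...,2]
    for nm,x,y,r in[('floor hinge',.07,0,.012),('floor handle',-.07,.04,.012),('floor handle-',-.07,-.04,.012)]:
        m=(abs(L[...,0]-x)<r)&(abs(L[...,1]-y)<r); print(n,nm,np.round(np.nanmedian(z[m]),4),m.sum())
```

```text
t 15.72 p [0.4592 0.0568 0.1028] R x [ 0. -0. -1.] z [ 0.983 -0.185  0.   ] F [-5.6 -0.8 14.3] w 0.114 q [ 0.07 -0.02  2.17 -0.    0.99  0.26]
top floor hinge 0.0898 91
top floor handle 0.0899 94
top floor handle- 0.0897 61
scene floor hinge 0.0479 259
scene floor handle 0.0912 65
scene floor handle- 0.0907 63
```

Tray is level on its stop: the floor reads 0.090 at both ends in the top view. Scene's "hinge" patch looks past it into the hopper, so I'm ignoring that value. Release and go to the pin.

{"fn": "carry_out", "kwargs": {
  "offset": [
    [0,0,0],
    [0,0,0],
    [0,0,0],
    [-1,0,0],
    [-2,0,0]
  ],
  "delta_rot": [
    [0,0,0],
    [0,0,0],
    [0,0,0],
    [0,0,0],
    [0,0,0]
  ],
  "fingers": -0.35
}}

```text
time: 16.23
tool_pos: [0.456, 0.0567, 0.1283]
tcp_rot: [0.145, 1.572, -0.147]
wrist_force: [0.3, -0.8, 0.2]
width: 0.328
```

{"fn": "carry_out", "kwargs": {
  "offset": [
    [-3.5,0,0],
    [-4,0,0],
    [0,2,0],
    [0,3.5,-0.5],
    [0,4,-0.5]
  ],
  "delta_rot": [
    [0,0,0],
    [0,0,0],
    [0,0,0],
    [0,0,0],
    [0,0,0]
  ]
}}

```text
time: 16.65
tool_pos: [0.4674, 0.1522, 0.2076]
tcp_rot: [0.149, 1.563, -0.148]
wrist_force: [1.2, -0.1, -0.4]
width: 0.329
```

Run:
```python
from h import *
plan([((.411,.328,.19),down(-10.7))])
```

```text
t 16.65 p [0.4674 0.1522 0.2076] R x [ 0.003  0.    -1.   ] z [ 0.982 -0.188  0.003] F [ 1.2 -0.1 -0.4] w 0.329 q [ 0.26 -0.07  2.02 -0.    1.2   0.45]
  -- wp reached after row 5
OFF [[0.35, 3.24, -1.77], [0.35, 3.24, -1.77], [0.35, 3.24, -1.77], [0.35, 3.24, -1.77], [0.35, 3.25, -1.77]] ROT [[-0.0, 0.0, -0.0], [-0.0, 0.0, -0.0], [-0.0, 0.1, -0.0], [-0.1, 0.0, -0.0], [-0.0, 0.1, -0.0]]
```

{"fn": "carry_out", "kwargs": {
  "offset": [
    [0.35,3.24,-1.77],
    [0.35,3.24,-1.77],
    [0.35,3.24,-1.77],
    [0.35,3.24,-1.77],
    [0.35,3.24,-1.77]
  ],
  "delta_rot": [
    [0,0,0],
    [0,0,0],
    [0,0,0],
    [0,0,0],
    [0,0,0]
  ],
  "fingers": 0.1
}}

```text
time: 17.07
tool_pos: [0.4086, 0.3293, 0.1884]
tcp_rot: [0.146, 1.566, -0.146]
wrist_force: [1.4, 0.5, -0.1]
width: 0.55
```

{"fn": "carry_out", "kwargs": {
  "offset": [
    [0,0,0],
    [0,0,0],
    [0,0,0],
    [0,0,0],
    [0,0,0]
  ],
  "delta_rot": [
    [0,0,0],
    [0,0,0],
    [0,0,0],
    [0,0,0],
    [0,0,0]
  ]
}}

```text
time: 17.48
tool_pos: [0.41, 0.3266, 0.1882]
tcp_rot: [0.147, 1.565, -0.148]
wrist_force: [-0.5, -0.1, 0.1]
width: 0.553
```

Run:
```python
from h import *
st()
s,im,d=snap('wrist'); cv2.imwrite('pics/w4.png',im[:,:,::-1]); np.savez('w4',im=im,d=d,p=s['tool_pos'],r=s['tcp_rot']); W=wcloud(s,d)
m=(np.hypot(W[...,0]-.411,W[...,1]-.328)<.025)&(W[...,2]>.108)&(W[...,2]<.122)
P=W[m]; print(len(P),'z',np.percentile(P[:,2],[5,50,95]),cv2.minEnclosingCircle((P[:,:2]*1000).astype(np.float32)),rect(P)); v,u=np.where(m); print(u.mean(),v.mean())
m=(abs(W[...,0]-.486)<.14)&(abs(W[...,1]-.326)<.05)&(W[...,2]>.058)&(W[...,2]<.071); print('rack',rect(W[m]))
```

```text
t 17.48 p [0.41   0.3266 0.1882] R x [ 0. -0. -1.] z [ 0.982 -0.187  0.   ] F [-0.5 -0.1  0.1] w 0.553 q [ 0.63  0.01  1.97 -0.    1.16  0.81]
713 z [0.11159176 0.11435115 0.11552805] ((411.7429504394531, 328.4554443359375), 10.887035369873047) (array([411.8, 328.5]), array([21., 21.]), 29.6, 713, np.float64(0.1144))
282.24544179523144 222.2047685834502
rack (array([487.3, 326.2]), array([ 61. , 251.4]), 88.6, 12693, np.float64(0.0666))
```

View pics/w4.png

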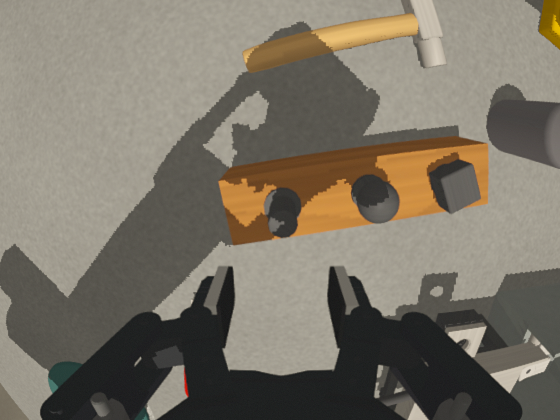

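The wrist view shows the round-headed pin at (283,222), the ball pin at (375,197) and the block pin at (455,185). The pin axis is at (0.4118, 0.3285). Correct about 2 mm, descend and grip.

{"fn": "carry_out", "kwargs": {
  "offset": [
    [2,0.2,0.14],
    [3,0,0],
    [3,0,0],
    [2,0,0],
    [0.9,0,0]
  ],
  "delta_rot": [
    [0,0,0],
    [0,0,0],
    [0,0,0],
    [0,0,0],
    [0,0,0]
  ]
}}

```text
time: 17.95
tool_pos: [0.4096, 0.3269, 0.0757]
tcp_rot: [0.145, 1.57, -0.15]
wrist_force: [-0.2, -0.3, 0.5]
width: 0.545
```

{"fn": "carry_out", "kwargs": {
  "offset": [
    [0,0,0],
    [0,0,0],
    [0,0,0],
    [0,0,0],
    [0,0,0]
  ],
  "delta_rot": [
    [0,0,0],
    [0,0,0],
    [0,0,0],
    [0,0,0],
    [0,0,0]
  ],
  "fingers": -1,
  "newtons": 80
}}

```text
time: 18.37
tool_pos: [0.4121, 0.33, 0.0805]
tcp_rot: [0.147, 1.564, -0.145]
wrist_force: [0.0, -0.8, -1.4]
width: 0.238
```

{"fn": "carry_out", "kwargs": {
  "offset": [
    [0,0,0],
    [0,0,0],
    [-1,0,0],
    [-2,0,0],
    [-2,0,0]
  ],
  "delta_rot": [
    [0,0,0],
    [0,0,0],
    [0,0,0],
    [0,0,0],
    [0,0,0]
  ]
}}

```text
time: 18.78
tool_pos: [0.4105, 0.329, 0.1293]
tcp_rot: [0.145, 1.567, -0.147]
wrist_force: [-0.6, 0.6, -1.1]
width: 0.235
```

{"fn": "carry_out", "kwargs": {
  "offset": [
    [-3,0,0],
    [-4,0,0],
    [0,0,0],
    [0,0,0],
    [0,0,0]
  ],
  "delta_rot": [
    [0,0,0],
    [0,0,0],
    [0,0,0],
    [0,0,0],
    [0,0,0]
  ]
}}

```text
time: 19.2
tool_pos: [0.4111, 0.3294, 0.1995]
tcp_rot: [0.146, 1.565, -0.146]
wrist_force: [-0.4, -0.0, -3.4]
width: 0.236
```

Run:
```python
from h import *
s,im,d=snap('wrist'); np.savez('w5',im=im,d=d,p=s['tool_pos'],r=s['tcp_rot']); cv2.imwrite('pics/w5.png',im[:,:,::-1])
plan([((.577,.1417,.199),down(-10.7))])
```

```text
t 19.25 p [0.4104 0.3289 0.1981] R x [-0.001 -0.001 -1.   ] z [ 0.983 -0.185 -0.001] F [-0.5 -1.8 -1.1] w 0.235 q [ 0.63  0.01  1.96 -0.    1.18  0.81]
  -- wp reached after row 7
OFF [[-0.01, -2.19, 2.83], [-0.02, -2.19, 2.84], [-0.01, -2.18, 2.83], [-0.01, -2.19, 2.83], [-0.02, -2.19, 2.84]] ROT [[0.0, -0.0, 0.0], [0.0, -0.0, 0.0], [0.0, -0.0, 0.0], [0.0, -0.0, 0.0], [0.0, -0.0, 0.0]]
OFF [[-0.01, -2.19, 2.83], [-0.01, -2.19, 2.83], [0.0, 0.0, 0.0], [0.0, 0.0, 0.0], [0.0, 0.0, 0.0]] ROT [[0.0, -0.0, 0.0], [0.1, -0.1, 0.1], [0.0, 0.0, 0.0], [0.0, 0.0, 0.0], [0.0, 0.0, 0.0]]
```

View pics/w5.png

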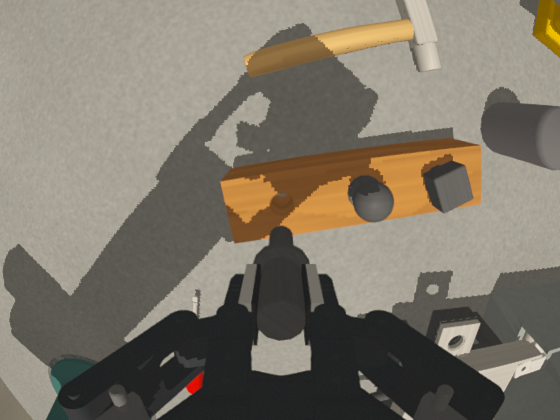

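The pin is held upright, tip at (281,235), and its rack hole is empty. The other two pins are undisturbed. Moving above the eye and measuring both.

{"fn": "carry_out", "kwargs": {
  "offset": [
    [-0.5,-2.19,2.83],
    [-0.5,-2.19,2.83],
    [0,-2.19,2.83],
    [0,-2.19,2.83],
    [0,-2.19,2.83]
  ],
  "delta_rot": [
    [0,0,0],
    [0,0,0],
    [0,0,0],
    [0,0,0],
    [0,0,0]
  ]
}}

```text
time: 19.67
tool_pos: [0.5294, 0.194, 0.2067]
tcp_rot: [0.145, 1.57, -0.147]
wrist_force: [0.1, 0.2, -2.0]
width: 0.235
```

{"fn": "carry_out", "kwargs": {
  "offset": [
    [0,-2.19,2.83],
    [0,-2.19,2.83],
    [0,0,0],
    [0,0,0],
    [0,0,0]
  ],
  "delta_rot": [
    [0,0,0],
    [0,0,0],
    [0,0,0],
    [0,0,0],
    [0,0,0]
  ]
}}

```text
time: 20.08
tool_pos: [0.5761, 0.1419, 0.2068]
tcp_rot: [0.146, 1.57, -0.147]
wrist_force: [-0.1, 0.3, -2.4]
width: 0.233
```

```bash
cat > eye.py <<'E'
from h import *
import sys
def pin(s,d):
    W=wcloud(s,d); R=Ro.from_rotvec(s['tcp_rot']).as_matrix(); T=(W-np.array(s['tool_pos']))@R
    for lo,hi in((.012,.025),(.025,.04),(.04,.055),(.06,.075)):
        m=(T[...,0]>lo)&(T[...,0]<hi)&(abs(T[...,1])<.03)&(abs(T[...,2])<.03); P=T[m]
        if len(P)>5: print('pin x',lo,hi,'y',np.percentile(P[:,1],[2,50,98]).round(4),'z',np.percentile(P[:,2],[2,50,98]).round(4),'xmax',P[:,0].max().round(4),len(P))
    m=(T[...,0]>.015)&(T[...,0]<.09)&(abs(T[...,1])<.03)&(abs(T[...,2])<.03); return W,m
if __name__=='__main__':
    s,im,d=snap('wrist'); n=sys.argv[1]; np.savez(n,im=im,d=d,p=s['tool_pos'],r=s['tcp_rot']); cv2.imwrite(f'pics/{n}.png',im[:,:,::-1]); st(); W,m=pin(s,d)
    e=np.array([.577,.1417]); z=W[...,2]
    er=(np.hypot(W[...,0]-e[0],W[...,1]-e[1])<.04)&(abs(z-.094)<.005)&~m
    a=np.radians(-10.7); T=np.array([[np.cos(a),np.sin(a)],[-np.sin(a),np.cos(a)]]); L=(W[...,:2]-e)@T.T
    print('ear rect',rect(W[er]),'L',np.percentile(L[er],[1,99],axis=0).round(4)); v,u=np.where(er); print('px',u.min(),u.max(),v.min(),v.max())
    im2=im.copy(); im2[er]=im2[er]//2+[0,100,0]; u0,v0=max(0,u.min()-30),max(0,v.min()-30); cv2.imwrite(f'pics/{n}c.png',cv2.resize(im2[v0:v.max()+30,u0:u.max()+30,::-1],None,fx=4,fy=4))
E
python3 eye.py w6
```

```text
t 20.13 p [0.576  0.1425 0.2073] R x [-0.004 -0.    -1.   ] z [ 0.983 -0.185 -0.003] F [ 0.5 -0.1 -2. ] w 0.237 q [0.2  0.13 1.81 0.   1.21 0.39]
pin x 0.012 0.025 y [0.0058 0.0131 0.0148] z [-0.0134  0.0009  0.0132] xmax 0.014 51
pin x 0.025 0.04 y [0.0034 0.0062 0.007 ] z [-0.0062 -0.0002  0.0059] xmax 0.04 99
pin x 0.04 0.055 y [0.0011 0.0058 0.007 ] z [-0.0074 -0.0002  0.0073] xmax 0.0549 215
ear rect (array([576.9, 141.3]), array([50.6, 62.7]), 78.9, 3008, np.float64(0.0946)) L [[-0.025  -0.0251]
 [ 0.0258  0.0246]]
px 245 319 179 240
```

View pics/w6.png

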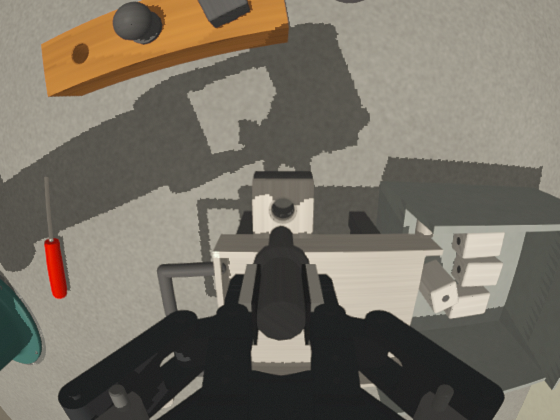

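The wrist view shows the ear with its hole at (283,210), the pin tip just below it at (281,235), and four ends in the hopper. I'll get the hole centre in the tool frame directly.

```bash
cat > hole.py <<'E'
from h import *
import sys
f=np.load(sys.argv[1]+'.npz'); s=dict(tool_pos=f['p'],tcp_rot=f['r']); im=f['im']; W=wcloud(s,f['d']); R=Ro.from_rotvec(s['tcp_rot']).as_matrix()
m=((abs(W[...,2]-.0945)<.0025)&(np.hypot(W[...,0]-.577,W[...,1]-.1417)<.036)).astype(np.uint8)
cs,h=cv2.findContours(m,cv2.RETR_CCOMP,cv2.CHAIN_APPROX_NONE)
# world rays onto z=.094
c=get_calibration('wrist'); M=np.array(c['mount'])
def ray(uv,z=.094):
    x,y=(uv[:,0]-c['cx'])/c['fx'],(uv[:,1]-c['cy'])/c['fy']; th=np.hypot(x,y); k=np.sin(th)/th
    D=np.stack([x*k,y*k,np.cos(th)],-1)@M[:3,:3].T@R.T; o=R@M[:3,3]+s['tool_pos']; return o+D*((z-o[2])/D[:,2])[:,None]
for q,hh in zip(cs,h[0]):
    if hh[3]>=0 and len(q)>15:
        X=ray(q[:,0,:].astype(float)); T=(X-s['tool_pos'])@R; (cc,r)=cv2.minEnclosingCircle((X[:,:2]*1000).astype(np.float32))
        A=np.c_[2*T[:,1:],np.ones(len(T))]; sol=np.linalg.lstsq(A,(T[:,1:]**2).sum(1),rcond=None)[0]
        print('hole px',q[:,0].mean(0),'world',np.round(cc,1),'r',round(r,1),'tool y,z (fit)',sol[:2].round(4),'r',np.sqrt(sol[2]+sol[:2]@sol[:2]).round(4))
print(np.round(R[:,0],4))
E
python3 hole.py w6
```

```text
hole px [282.63380282 208.63380282] world [577.5 142.4] r 10.9 tool y,z (fit) [0.0008 0.0016] r 0.0103
[-4.3e-03 -3.0e-04 -1.0e+00]
```

{"fn": "carry_out", "kwargs": {
  "offset": [
    [0,0.13,0.15],
    [1,0,0],
    [1,0,0],
    [0.5,0,0],
    [0,0,0]
  ],
  "delta_rot": [
    [0,0,0],
    [0,0,0],
    [0,0,0],
    [0,0,0],
    [0,0,0]
  ]
}}

```text
time: 20.55
tool_pos: [0.5772, 0.1433, 0.1812]
tcp_rot: [0.144, 1.57, -0.146]
wrist_force: [-0.4, -0.4, -1.8]
width: 0.237
```

{"fn": "carry_out", "kwargs": {
  "offset": [
    [0,0,0],
    [0,0,0],
    [0,0,0],
    [0,0,0],
    [0,0,0]
  ],
  "delta_rot": [
    [0,0,0],
    [0,0,0],
    [0,0,0],
    [0,0,0],
    [0,0,0]
  ]
}}

```text
time: 20.97
tool_pos: [0.5796, 0.1431, 0.1845]
tcp_rot: [0.146, 1.565, -0.146]
wrist_force: [0.3, 0.0, -1.6]
width: 0.235
```

```bash
for i in 7 8 9; do python3 eye.py w$i | grep -v px; python3 hole.py w$i; done
```

```text
t 21.02 p [0.5795 0.1431 0.1844] R x [ 0.001  0.    -1.   ] z [ 0.983 -0.185  0.001] F [-0.4 -0.5 -1. ] w 0.239 q [0.2  0.15 1.83 0.   1.16 0.39]
pin x 0.012 0.025 y [0.0059 0.0129 0.0146] z [-0.014  -0.0007  0.0137] xmax 0.0148 51
pin x 0.025 0.04 y [0.0029 0.0061 0.007 ] z [-0.0062  0.0004  0.0059] xmax 0.04 99
pin x 0.04 0.055 y [0.0012 0.0058 0.0069] z [-0.0074 -0.0002  0.0073] xmax 0.0549 209
pin x 0.06 0.075 y [-0.0297 -0.0272 -0.0264] z [-0.0298 -0.0218  0.0298] xmax 0.0749 202
ear rect (array([576.8, 141.6]), array([50.9, 61.9]), 79.1, 1517, np.float64(0.0941)) L [[-0.0288 -0.0252]
 [ 0.027   0.0248]]
[ 1.e-03  1.e-04 -1.e+00]
t 21.07 p [0.5794 0.1431 0.1843] R x [ 0.001  0.    -1.   ] z [ 0.983 -0.185  0.001] F [ 1.   0.  -1.9] w 0.237 q [ 0.2   0.15  1.83 -0.    1.16  0.39]
pin x 0.012 0.025 y [0.0041 0.0125 0.0147] z [-0.0145  0.0001  0.0142] xmax 0.0139 58
pin x 0.025 0.04 y [0.0033 0.0062 0.0071] z [-0.0062  0.0004  0.0059] xmax 0.04 104
pin x 0.04 0.055 y [0.0011 0.0057 0.0069] z [-0.0074 -0.0002  0.0073] xmax 0.055 205
pin x 0.06 0.075 y [-0.0296 -0.0271 -0.0263] z [-0.0297 -0.0213  0.0298] xmax 0.0749 200
ear rect (array([576.5, 141.7]), array([50.7, 62.1]), 79.5, 1336, np.float64(0.094)) L [[-0.0292 -0.0252]
 [ 0.0264  0.0247]]
[ 7.e-04  2.e-04 -1.e+00]
t 21.12 p [0.5794 0.1431 0.1842] R x [ 0.  0. -1.] z [ 0.983 -0.185  0.   ] F [ 0.4 -0.2 -1.1] w 0.232 q [ 0.2   0.15  1.83 -0.    1.16  0.39]
pin x 0.012 0.025 y [0.0041 0.0125 0.0148] z [-0.0146 -0.0002  0.0138] xmax 0.0142 51
pin x 0.025 0.04 y [0.0033 0.0062 0.007 ] z [-0.0062  0.0001  0.0065] xmax 0.04 102
pin x 0.04 0.055 y [0.0013 0.0058 0.0071] z [-0.0074 -0.0002  0.0073] xmax 0.055 210
pin x 0.06 0.075 y [-0.0298 -0.0271 -0.0264] z [-0.0297 -0.0216  0.0298] xmax 0.0749 208
ear rect (array([576.9, 141.6]), array([50.7, 61.7]), 79.4, 1283, np.float64(0.0939)) L [[-0.0294 -0.0253]
 [ 0.0276  0.0248]]
[ 6.e-04  1.e-04 -1.e+00]
```

The first reading was taken before the arm settled. Backing up a little, correcting, and measuring again with the arm settled.

{"fn": "carry_out", "kwargs": {
  "offset": [
    [-1,0,-0.1],
    [-1,-0.05,-0.1],
    [0,0,0],
    [0,0,0],
    [0,0,0]
  ],
  "delta_rot": [
    [0,0,0],
    [0,0,0],
    [0,0,0],
    [0,0,0],
    [0,0,0]
  ]
}}

```text
time: 21.53
tool_pos: [0.5774, 0.1431, 0.2046]
tcp_rot: [0.146, 1.565, -0.146]
wrist_force: [-0.2, 0.1, -1.5]
width: 0.235
```

{"fn": "carry_out", "kwargs": {
  "offset": [
    [0,0,0],
    [0,0,0],
    [0,0,0],
    [0,0,0],
    [0,0,0]
  ],
  "delta_rot": [
    [0,0,0],
    [0,0,0],
    [0,0,0],
    [0,0,0],
    [0,0,0]
  ]
}}

```text
time: 21.95
tool_pos: [0.5771, 0.143, 0.2037]
tcp_rot: [0.146, 1.566, -0.146]
wrist_force: [-0.3, 0.3, -0.9]
width: 0.234
```

```bash
for i in 10 11; do python3 eye.py w$i | grep -v px; python3 hole.py w$i; done; python3 hole.py w3
```

```text
t 22.0 p [0.5771 0.143  0.2037] R x [-0. -0. -1.] z [ 0.983 -0.185 -0.   ] F [-0.1  0.9 -0.6] w 0.234 q [ 0.2   0.13  1.81 -0.    1.2   0.39]
pin x 0.012 0.025 y [0.005  0.013  0.0148] z [-0.0133  0.0006  0.0142] xmax 0.0137 60
pin x 0.025 0.04 y [0.0028 0.0061 0.0071] z [-0.0062  0.0004  0.0065] xmax 0.04 101
pin x 0.04 0.055 y [0.0009 0.0058 0.0071] z [-0.0074 -0.0002  0.0074] xmax 0.0547 208
ear rect (array([577.2, 141.4]), array([50.5, 62.4]), 79.2, 3017, np.float64(0.0945)) L [[-0.0254 -0.025 ]
 [ 0.0258  0.0246]]
[-5.e-04 -1.e-04 -1.e+00]
t 22.05 p [0.5772 0.143  0.2038] R x [-0. -0. -1.] z [ 0.983 -0.185 -0.   ] F [ 0.4 -0.8 -2. ] w 0.231 q [0.2  0.13 1.81 0.   1.2  0.39]
pin x 0.012 0.025 y [0.0056 0.0123 0.0146] z [-0.0133  0.0014  0.0143] xmax 0.0141 55
pin x 0.025 0.04 y [0.003  0.0062 0.007 ] z [-0.0057  0.0001  0.0065] xmax 0.04 106
pin x 0.04 0.055 y [0.0013 0.0058 0.007 ] z [-0.0074  0.0004  0.0073] xmax 0.055 207
ear rect (array([576.9, 141.3]), array([50.6, 62.1]), 79.5, 3025, np.float64(0.0945)) L [[-0.0257 -0.0251]
 [ 0.0257  0.0246]]
hole px [280.39189189 211.43243243] world [576.5 142.3] r 11.3 tool y,z (fit) [-0.0005  0.    ] r 0.0104
[-4.e-04 -1.e-04 -1.e+00]
hole px [408.21621622  85.27027027] world [576.7 141.7] r 11.1 tool y,z (fit) [0.1053 0.0995] r 0.0104
[ 0.0011  0.     -1.    ]
```

Settled: hole axis in the tool frame (-0.5, 0.0) mm against pin axis about (-1, 0) mm, so they're aligned within about 0.5 mm. I'll insert in stages with force checks.

{"fn": "carry_out", "kwargs": {
  "offset": [
    [1,0.03,0],
    [1,0,0],
    [0.7,0,0],
    [0.5,0,0],
    [0,0,0]
  ],
  "delta_rot": [
    [0,0,0],
    [0,0,0],
    [0,0,0],
    [0,0,0],
    [0,0,0]
  ]
}}

```text
time: 22.47
tool_pos: [0.5757, 0.143, 0.1694]
tcp_rot: [0.145, 1.57, -0.147]
wrist_force: [-1.0, -1.1, -2.2]
width: 0.237
```

{"fn": "carry_out", "kwargs": {
  "offset": [
    [0,0,0],
    [0,0,0],
    [0,0,0],
    [0.3,0,0],
    [0.3,0,0]
  ],
  "delta_rot": [
    [0,0,0],
    [0,0,0],
    [0,0,0],
    [0,0,0],
    [0,0,0]
  ]
}}

```text
time: 22.88
tool_pos: [0.5778, 0.1434, 0.1665]
tcp_rot: [0.146, 1.564, -0.146]
wrist_force: [-0.2, -0.1, -1.2]
width: 0.237
```

{"fn": "carry_out", "kwargs": {
  "offset": [
    [0.4,0,0],
    [0.4,0,0],
    [0.4,0,0],
    [0.4,0,0],
    [0,0,0]
  ],
  "delta_rot": [
    [0,0,0],
    [0,0,0],
    [0,0,0],
    [0,0,0],
    [0,0,0]
  ]
}}

```text
time: 23.3
tool_pos: [0.5764, 0.1431, 0.1485]
tcp_rot: [0.146, 1.568, -0.147]
wrist_force: [-0.0, -0.4, -1.8]
width: 0.235
```

{"fn": "carry_out", "kwargs": {
  "offset": [
    [0.5,0,0],
    [0.5,0,0],
    [0.5,0,0],
    [0.5,0,0],
    [0,0,0]
  ],
  "delta_rot": [
    [0,0,0],
    [0,0,0],
    [0,0,0],
    [0,0,0],
    [0,0,0]
  ]
}}

```text
time: 23.72
tool_pos: [0.5766, 0.1433, 0.1285]
tcp_rot: [0.146, 1.567, -0.146]
wrist_force: [0.4, 0.3, -2.6]
width: 0.235
```

{"fn": "carry_out", "kwargs": {
  "offset": [
    [0.5,0,0],
    [0.5,0,0],
    [0.4,0,0],
    [0.2,0,0],
    [0,0,0]
  ],
  "delta_rot": [
    [0,0,0],
    [0,0,0],
    [0,0,0],
    [0,0,0],
    [0,0,0]
  ]
}}

```text
time: 24.13
tool_pos: [0.5768, 0.1432, 0.1131]
tcp_rot: [0.146, 1.567, -0.146]
wrist_force: [0.0, 0.8, -1.0]
width: 0.235
```

{"fn": "carry_out", "kwargs": {
  "offset": [
    [0.2,0,0],
    [0.2,0,0],
    [0.1,0,0],
    [0,0,0],
    [0,0,0]
  ],
  "delta_rot": [
    [0,0,0],
    [0,0,0],
    [0,0,0],
    [0,0,0],
    [0,0,0]
  ]
}}

```text
time: 24.55
tool_pos: [0.5772, 0.1433, 0.109]
tcp_rot: [0.146, 1.566, -0.146]
wrist_force: [0.7, 0.5, -0.3]
width: 0.235
```

{"fn": "carry_out", "kwargs": {
  "offset": [
    [0.1,0,0],
    [0.1,0,0],
    [0,0,0],
    [0,0,0],
    [0,0,0]
  ],
  "delta_rot": [
    [0,0,0],
    [0,0,0],
    [0,0,0],
    [0,0,0],
    [0,0,0]
  ]
}}

```text
time: 24.97
tool_pos: [0.5776, 0.1434, 0.1078]
tcp_rot: [0.146, 1.565, -0.146]
wrist_force: [-3.1, -0.8, 5.5]
width: 0.237
```

{"fn": "carry_out", "kwargs": {
  "offset": [
    [0.1,0,0],
    [0,0,0],
    [0,0,0],
    [0,0,0],
    [0,0,0]
  ],
  "delta_rot": [
    [0,0,0],
    [0,0,0],
    [0,0,0],
    [0,0,0],
    [0,0,0]
  ]
}}

```text
time: 25.38
tool_pos: [0.5776, 0.1434, 0.1078]
tcp_rot: [0.146, 1.565, -0.146]
wrist_force: [-4.8, -1.3, 10.7]
width: 0.235
```

The collar is seated: the force rises to 11 N with no further travel. Release and retract.

{"fn": "carry_out", "kwargs": {
  "offset": [
    [0,0,0],
    [0,0,0],
    [0,0,0],
    [0,0,0],
    [0,0,0]
  ],
  "delta_rot": [
    [0,0,0],
    [0,0,0],
    [0,0,0],
    [0,0,0],
    [0,0,0]
  ],
  "fingers": 0
}}

```text
time: 25.8
tool_pos: [0.5771, 0.1433, 0.1055]
tcp_rot: [0.146, 1.566, -0.146]
wrist_force: [-0.9, 0.1, 0.3]
width: 0.499
```

{"fn": "carry_out", "kwargs": {
  "offset": [
    [-1,0,0],
    [-2,0,0],
    [-3,0,0],
    [-4,0,0],
    [-4,0,0]
  ],
  "delta_rot": [
    [0,0,0],
    [0,0,0],
    [0,0,0],
    [0,0,0],
    [0,0,0]
  ]
}}

```text
time: 26.22
tool_pos: [0.5763, 0.1431, 0.2469]
tcp_rot: [0.146, 1.568, -0.147]
wrist_force: [1.2, 0.0, -0.8]
width: 0.498
```

{"fn": "carry_out", "kwargs": {
  "offset": [
    [0,0,0],
    [0,0,0],
    [0,0,0],
    [0,0,0],
    [0,0,0]
  ],
  "delta_rot": [
    [0,0,0],
    [0,0,0],
    [0,0,0],
    [0,0,0],
    [0,0,0]
  ]
}}

```text
time: 26.63
tool_pos: [0.576, 0.1431, 0.2438]
tcp_rot: [0.145, 1.57, -0.147]
wrist_force: [0.2, -0.4, 0.5]
width: 0.495
```

Run:
```python
from h import *
st()
s,im,d=snap('wrist'); W=wcloud(s,d); cv2.imwrite('pics/w12.png',im[:,:,::-1])
P=W[(np.hypot(W[...,0]-.577,W[...,1]-.1417)<.02)&(W[...,2]>.096)&(W[...,2]<.17)]
t=P[P[:,2]>.134]; print('pin top z',np.percentile(P[:,2],[95,99]),'head centre',cv2.minEnclosingCircle((t[:,:2]*1000).astype(np.float32)))
for n in('top','scene'):
    s,im,d=snap(n); W=cloud(n,d); z0=np.load(n+'.npz'); W0=cloud(n,z0['d'])
    for nm,c,lo,hi in[('holder',(.63,-.32),.02,.2),('oil',(.69,.35),.02,.2),('ball',(.489,.322),.08,.13),('block',(.562,.322),.08,.13),('pin',(.577,.1417),.1,.16)]:
        g=lambda W:W[(np.hypot(W[...,0]-c[0],W[...,1]-c[1])<.06 if nm in('holder','oil') else np.hypot(W[...,0]-c[0],W[...,1]-c[1])<.022)&(W[...,2]>lo)&(W[...,2]<hi)]
        print(n,nm,'before',np.round(np.mean(g(W0),0),4),'after',np.round(np.mean(g(W),0),4))
    cv2.imwrite(f'pics/{n}F.png',cv2.resize(im[:,:,::-1],(784,588)))
```

```text
t 26.63 p [0.576  0.1431 0.2438] R x [-0.004 -0.001 -1.   ] z [ 0.983 -0.185 -0.004] F [ 0.2 -0.4  0.5] w 0.495 q [ 0.2   0.11  1.77 -0.    1.27  0.39]
pin top z [0.1432334  0.14383617] head centre ((577.6775512695312, 142.72991943359375), 10.809906959533691)
top holder before [ 0.6264 -0.3217  0.0911] after [ 0.6264 -0.3217  0.091 ]
top oil before [0.6795 0.3457 0.1094] after [nan nan nan]
top ball before [0.4859 0.3224 0.1065] after [0.486  0.3213 0.1067]
top block before [0.5609 0.3212 0.0962] after [0.56   0.3202 0.0961]
top pin before [nan nan nan] after [0.5792 0.1319 0.1105]
scene holder before [ 0.6408 -0.324   0.0827] after [ 0.6408 -0.324   0.0827]
scene oil before [0.701  0.3479 0.0977] after [0.701  0.3479 0.0977]
scene ball before [0.4929 0.3233 0.1041] after [0.4927 0.3234 0.1038]
scene block before [0.5659 0.3214 0.0944] after [0.5657 0.3211 0.0945]
scene pin before [nan nan nan] after [0.5822 0.1412 0.1235]
  return _methods._mean(a, axis=axis, dtype=dtype,
  ret = um.true_divide(
```

View pics/sceneF.png

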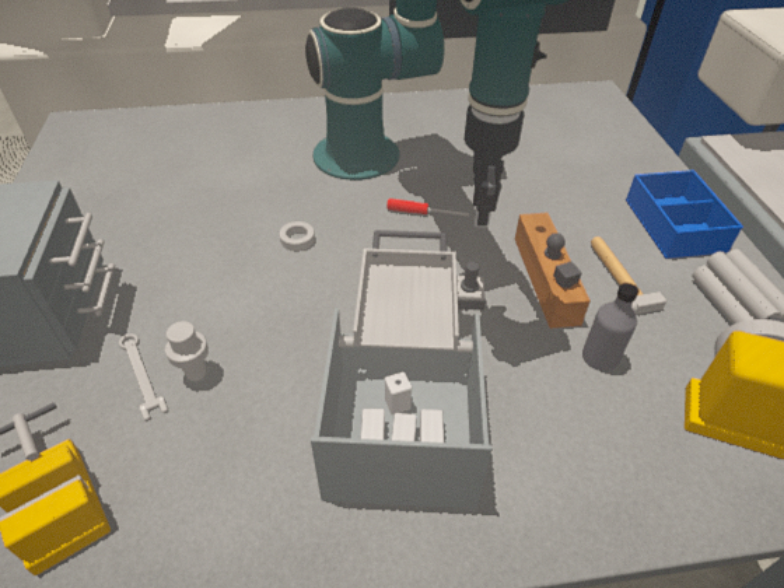

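View pics/w12.png

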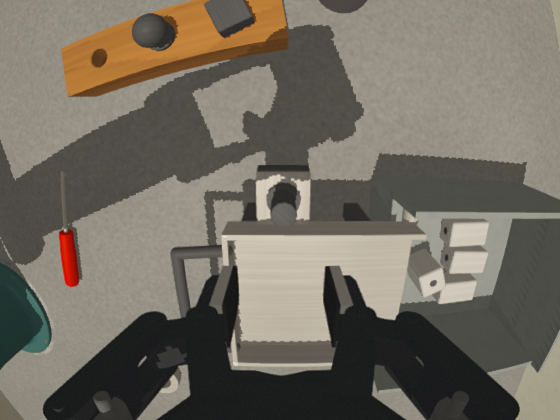

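Scene view: the pin stands at (471,278) in the ear with its collar on the plate. The tray is empty and level, four ends are in the hopper, and the other two pins, holder and bottle are in place. The wrist view agrees: pin at (284,203), no grip contact. The pin head top is at 0.143 m against 0.142 m expected. Handing in.

```bash
python3 -c "
from workcell import *
print(finish_job())"
```

```text
the job is handed in; nothing more can be done
None
```

The job is done as asked and handed in, at about 27 s of the 72 s allowed. I put the stray bar end in the tray, tipped the tray to about 1.25 rad and lowered it gently by its handle. Then I pushed the plain round-headed pin home through the eye and lug.

Last checks:
- **Bar ends:** all four are in the hopper and the tray is empty. One end had been standing on its end in the hopper.
- **Tray:** after lowering, the floor read 0.090 m at both ends in the top view, so it is level on its stop. The scene camera's patch near the hinge read 0.048 m because it looked past the edge into the hopper, so I ignored it.
- **Pin:** pressing it home gave about 11 N with no further travel. The head top measured 0.143 m, against 0.142 m when fully seated, which is within camera error.
- **Left alone:** the ball pin, block pin and tool holder read the same before and after, to about 1 mm. The oil bottle was hidden by the arm in the final top view, so only the scene view confirms it did not move.

The first eye measurement was taken before the arm had settled and was about 2 mm off. I backed up, measured again, and the pin went in with no side contact.

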